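# Dock the bottle crate and drop its retaining bar

## Robot

A 7-joint arm with a two-finger parallel gripper is mounted at the origin on the work surface; the furniture and walls round the work are solid. World frame = base frame: x ahead of the robot, y to its left, z up, the work surface at z = 0. Lengths are in m, angles in rad, forces in N, time in s.
With the tool pointing down it reaches from about 0.35 to 0.9 m from the base axis. Payload 8.1 kg.
Tool frame: the origin (TCP) lies on the centre line of the jaws, within the pads' length; the fingertips stand 19 mm ahead of it and the grasp point (between the pads) is the TCP; z points along the fingers, y is the direction in which the jaws open and shut (so a half turn about z gives the same grasp; the last joint's range is limited). The gripper opens to 92 mm and grips with 3 to 60 N. Pads are 19 mm wide; open, the fingers measure 130 mm over their backs; the gripper's body (75 mm by 190 mm) begins 47 mm behind the grasp point.
Start: joints at [1.004, 0.434, 0.025, 1.573, -0.012, 1.134, -0.075], TCP at [0.28, -0.559, 0.246] pointing down, gripper open.
Joint ranges: [-2.62, 2.62], [-0.44, 2.09], [-1.27, 1.32], [0.08, 2.57], [-1.32, 4.46], [0.12, 2], [-2.74, 2.74]. Speed limits (rad/s): [2.22, 2.22, 3.01, 3.01, 3.14, 3.14, 3.14].

## Interface

Orientations are given as a rotation vector (axis times angle).
In Python, from cell import monitor, imaging, workorder, outline_of gives the robot as it stands.
- The arm moves only by the tool move_arm, never from a script. Its argument "series" is a list of rows, each a list of 6 numbers: the shift along the world's x, y, z in cm, then the turn, a rotation vector about the world's x, y, z in degrees. A call has 1 to 8 rows; each row shifts and turns the commanded pose from where the row before left it; what a row does not reach is not made up. A row lasts 1/10 s, in which the tool goes at most 50 mm and 8.59 degrees, less where a joint would pass 70% of its speed; a pose out of reach is approached as far as the arm can. A call with a gripper value outside its range is refused whole. "grip" is the opening, from 0 (shut) to 1 (fully open), set as the call begins (left out, the last holds). The fingers move at their own pace and stop on an object; "force" is the grip in N (left out, the last holds). Time passes only in rows, so rows that do not move let the fingers close. It gives the time, the measured TCP pose, the force and the opening at its end, in the units of the state.
- monitor.observe(): the state, without advancing time (a new reading comes with each control period).
- imaging.get_image(name): name is "side" or "top"; returns a dict with "color" (384x512x3 uint8, red, green, blue), "fx", "fy", "cx", "cy" (pixels), "rvec" (rotation vector, rad) and "tvec" (3), from world to camera coordinates, as OpenCV has them. Camera axes: x right, y down, z forward; pixel columns grow to the right and rows downward; lengths in m; the calibration is good to about 2 mm. A picture is of the moment at which its call begins. There is no depth.
- workorder.sign_off(): hands the job in, once; it reports no verdict.
Trained networks look in the newest picture that a camera, given by its name, has taken for a name from the list of things; names that differ only in an ending like _2 or _b are one class to them, and where a whole thing is asked for, a point or a joint stands for the part that bears it (a point fixed in the world has none). Each returns a list of dicts, best first, with "p" (0 to 1); they miss things now and then, are a little off and sometimes report something else, mostly with a low value. They report only what shows in the picture. A call takes as long as a camera call. They do not tell look-alikes from the thing itself.
- outline_of(camera, thing): "mask" (384x512 bool, what is visible of it) and "rect" ([left, top, width, height] in pixels, round what is visible of it).
The state is a dict: "clock": time; "joints": joint angles; "dq": joint speeds; "joint_efforts": joint torques, N m; "position": TCP position; "ee_rot": TCP orientation; "force": force on the tool from outside, world axes, zero at the start; "ft_torque": the same for the moment, N m; "width": opening from 0.0 (shut) to 1.0 (fully open).
Only numpy, scipy, OpenCV 4.12 (cv2) and the standard library are available. Lean on these libraries where they do the work, as an engineer would, in place of code of your own. Each camera call takes 0.05 s, during which the arm holds its last target. There are 200 camera calls.

## Task

Slide the loaded two-bottle crate into its retaining bay until it is fully home against the back stop, pushing it low near its base so that it slides without rocking or tipping. Then push the bay's raised retaining bar over and press it fully down across the front of the crate, and move the hand clear. Only push and press with the fingers: nothing is lifted or carried, the bottles stay standing in the crate, and the other things nearby are left alone.

Things in the scene. Friction and masses are not known exactly. Their poses are not given: they have to be found in the camera images.
- bay: fixed aluminium bay on the bench, open to its own -x; +x points inward. Origin on the bench where the centre of the crate's underside belongs when home. Guide rails 44 mm high, inner faces at y = +-86 mm, run from x = -64 to +50 mm; the rubber-faced back stop meets the crate at x = +44 mm. No floor plate. Bar in the plane x = -58 mm, hinge post at y = -108, keeper at y = +108 mm
- bay_mouth (a point): middle of the bay's mouth on the bench, 95 mm in front of the bay's origin: here the flared lead-in plates begin, 17 mm wider a side than the rails
- keeper (a point): the U-shaped keeper fork on the bay's left (+y) that the bar drops into: open at the top, 90 mm high; this point is where the bar's centre line comes to lie, 70 mm above the bench
- crate: grey plastic two-bottle crate, 88 mm deep (x) x 164 mm wide (y), walls 112 mm high, carrying handle up to 246 mm. Origin at the centre of its underside. It starts 140 to 175 mm in front of home, a little off line, turned up to 0.16 rad. With bottles 1.3 to 1.9 kg; slides at about 6 to 13 N (bench friction about 0.6); pushed in x higher than about 65 mm above the bench it tips
- crate_push (a point): middle of the crate's near face (its -x side) at its foot, 22 mm above the bench: a flat rub band from 6 to 38 mm high runs round the crate here and is its outermost face
- bar (a joint): angle of the retaining bar (rad) about the bay's x axis: 0 = level in the keeper (end stop), 1.57 = upright; starts at 1.72 to 2.0, leaning outward to the bay's -y. Stiff friction hinge, about 0.35 N m, no spring: it stays where it is left (its own weight gives at most 0.14 N m)
- bar_pivot (a point): the bar's hinge pin: in the bay's frame x = -58, y = -108 mm, 70 mm above the bench; the hinge post is 86 mm high
- bar_tip (a point): free end of the bar, 236 mm from the pivot. Steel bar, 10 mm thick (bay x), 14 mm wide, centred on the line pivot-tip, with a black plastic grip 17 mm across on the last 34 mm. When down it clears the home crate's near face by 9 mm; a crate left further out than that stops it
- bottle_l: white round bottle, 72 mm diameter, 206 mm high, standing loose in the crate's left (+y) pocket; origin at the centre of its underside
- bottle_r: the same bottle in the crate's right (-y) pocket
- beaker: small clear beaker, 48 mm across, 58 mm high, standing to the left of the work; origin under its centre; leave alone
- vial: small brown bottle with a black cap, 38 mm across, 96 mm high, standing left of the bay; origin under its centre; leave alone
- amber: tall brown glass bottle with a white cap, 88 mm across, 249 mm high, standing left of the bay; origin under its centre; leave alone
Mind the look-alikes: they are no part of the job. What is shaped like the bottle_r but purple is not meant.

How it is judged:
By the outcome, as a careful person would: the job done as asked, in the order asked, and still so for the second after the job is handed in, with the robot touching nothing.
It also fails if it takes over 72 s, if anything falls off the work surface, if the arm or the gripper's body presses on something with over 40 N, if the wrist force passes 120 N, or if a joint passes its speed limit or range.

## Working session

There is one attempt and no reset: what is moved stays moved. The work goes in short steps, Python scripts to look and compute and a tool call to move; the robot and the scene stay as the last step left them, time stands still between calls to the robot, and variables do not carry over. Pictures are saved under pics/ and viewed, about 8 in all and at most 12, crops included, and the job is handed in when it is done.

Besides the shell and the picture viewer there is one more tool, called after "Request:" in YAML: its name, and indented under it one key for each argument. move_arm: Moves the arm, as the interface text tells. Its arguments: {"type":"object","properties":{"series":{"type":"array"},"grip":{"type":"number"},"force":{"type":"number"}},"required":["series"]}

```bash
mkdir -p pics; ls; python3 - <<'E'
from cell import monitor, imaging, outline_of
import cv2,numpy as np
s=monitor.observe();print({k:np.round(v,3) for k,v in s.items()})
for c in("side","top"):
    im=imaging.get_image(c);cv2.imwrite(f"pics/{c}0.png",cv2.resize(im["color"][:,:,::-1],None,fx=1.5,fy=1.5))
    print(c,[im[k] for k in("fx","fy","cx","cy","rvec","tvec")])
    for t in("bay","crate","bar","bottle_r","bottle_l","beaker","vial","amber"):
        print(t,[(round(d["p"],2),d["rect"]) for d in outline_of(c,t)][:3])
E
```

```text
pics
{'clock': np.float64(0.0), 'joints': array([ 1.004,  0.435,  0.025,  1.574, -0.012,  1.134, -0.075]), 'dq': array([-0.001, -0.001, -0.001,  0.001,  0.   ,  0.001,  0.001]), 'joint_efforts': array([-0.0000e+00, -6.6785e+01,  9.8500e-01, -3.1446e+01, -6.1000e-02,
        4.3000e-02,  0.0000e+00]), 'position': array([ 0.279, -0.559,  0.245]), 'ee_rot': array([-3.056e+00, -7.220e-01,  1.000e-03]), 'force': array([ 0.339, -0.606,  1.322]), 'ft_torque': array([-0.004,  0.019, -0.012]), 'width': np.float64(1.002)}
side [457.40497174589774, 457.40497174589774, 259.7638639119482, 179.71318018862024, array([ 1.67127331, -2.21823056,  0.57280454]), array([0.18684981, 0.45555521, 0.94210995])]
bay [(0.8, [239.2, 66.9, 134.0, 111.0])]
crate [(0.58, [269.1, 126.1, 81.3, 88.3])]
bar [(0.88, [337.3, 67.6, 35.5, 58.9]), (0.71, [308.9, 125.8, 37.8, 53.8])]
bottle_r [(0.96, [282.6, 139.1, 32.4, 55.2]), (0.91, [310.7, 128.3, 34.3, 53.7]), (0.75, [364.3, 163.0, 50.8, 64.8])]
bottle_l [(0.96, [282.6, 139.1, 32.4, 55.2]), (0.91, [310.7, 128.3, 34.3, 53.7]), (0.75, [364.3, 163.0, 50.8, 64.8])]
beaker [(0.93, [157.8, 223.4, 23.9, 26.3])]
vial [(0.67, [175.3, 186.1, 17.8, 32.8])]
amber [(0.57, [119.6, 127.0, 51.0, 75.8])]
top [399.64364037437895, 399.64364037437895, 255.83420890441846, 187.62281547333802, array([ 1.76823151, -2.12050782,  0.53658878]), array([0.12413432, 0.45296389, 0.83980894])]
bay [(0.63, [238.4, 78.5, 126.3, 102.4])]
crate [(0.92, [260.9, 133.1, 75.6, 80.1]), (0.25, [326.0, 77.0, 41.9, 64.0])]
bar [(0.8, [328.1, 75.1, 40.8, 61.4])]
bottle_r [(0.93, [267.7, 142.7, 32.2, 52.6]), (0.63, [350.2, 177.3, 44.2, 61.9]), (0.62, [298.3, 134.2, 34.8, 51.7])]
bottle_l [(0.93, [267.7, 142.7, 32.2, 52.6]), (0.63, [350.2, 177.3, 44.2, 61.9]), (0.62, [298.3, 134.2, 34.8, 51.7])]
beaker [(0.92, [149.5, 208.7, 27.3, 29.6])]
vial [(0.6, [167.2, 183.5, 20.1, 24.9])]
amber [(0.73, [115.1, 125.0, 50.5, 74.0])]
```

View pics/side0.png

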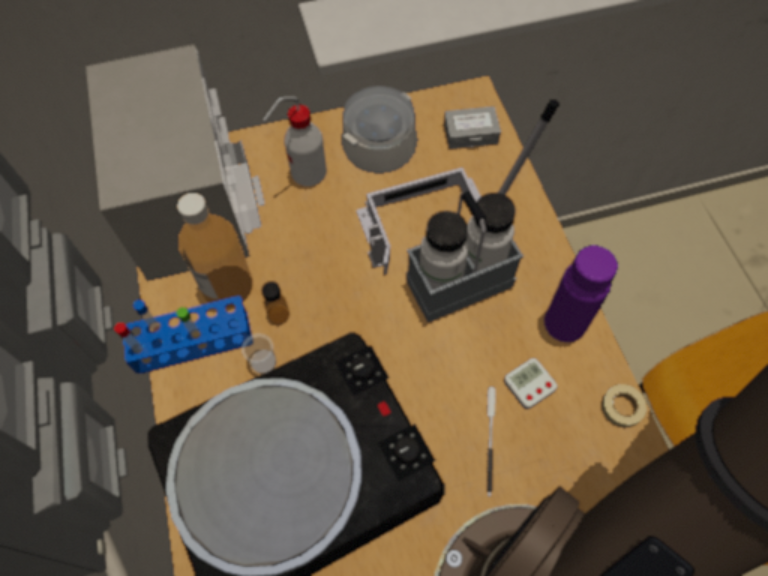

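View pics/top0.png

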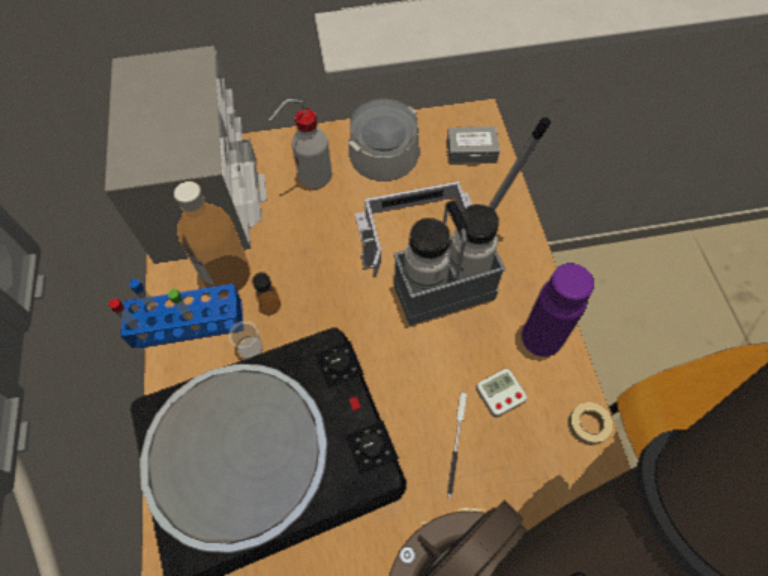

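```bash
cat > h.py <<'E'
import cv2,numpy as np
from cell import monitor, imaging, outline_of
from scipy.optimize import least_squares
def cam(n):
    im=imaging.get_image(n); im["K"]=np.array([[im["fx"],0,im["cx"]],[0,im["fy"],im["cy"]],[0,0,1]]); return im
def proj(im,P): return cv2.projectPoints(np.atleast_2d(np.array(P,float)),im["rvec"],im["tvec"],im["K"],None)[0][:,0]
def back(im,uv,z):
    R=cv2.Rodrigues(im["rvec"])[0];C=-R.T@im["tvec"];d=R.T@np.linalg.inv(im["K"])@[uv[0],uv[1],1.];return (C+d*(z-C[2])/d[2])[:2]
def W(pose,P):
    x,y,a=pose;P=np.atleast_2d(np.array(P,float));c,s=np.cos(a),np.sin(a)
    return np.c_[x+c*P[:,0]-s*P[:,1],y+s*P[:,0]+c*P[:,1],P[:,2]]
def crop(im,name,x0,y0,w,h,f,lines=()):
    a=cv2.resize(np.ascontiguousarray(im["color"][y0:y0+h,x0:x0+w,::-1]),None,fx=f,fy=f,interpolation=cv2.INTER_CUBIC)
    for A,B,col in lines:
        p=((proj(im,[A,B])+.5-[x0,y0])*f).astype(int);cv2.line(a,tuple(map(int,p[0])),tuple(map(int,p[1])),col,1)
    cv2.imwrite(name,a)
E
python3 - <<'E'
from h import *
s=cam("side");t=cam("top")
for im in(s,t): print(proj(im,[[0,0,0],[.5,0,0],[.5,.2,0]]).round(0).tolist(),-cv2.Rodrigues(im["rvec"])[0].T@im["tvec"])
print(back(s,(284.7,210.7),0),back(s,(344,193.3),0),back(s,(253,178),0),back(s,(245,128),.044),back(s,(308,115),.044))
a=[]
for im,x0,y0 in((s,230,60),(t,225,70)):
    a.append(cv2.resize(im["color"][y0:y0+160,x0:x0+150,::-1],None,fx=3.7,fy=3.7,interpolation=cv2.INTER_CUBIC))
for i in(0,1):cv2.imwrite(f"pics/c{i}.png",a[i])
E
```

```text
[[350.0, 401.0], [279.0, 194.0], [203.0, 213.0]] [-0.00697405  0.19316858  1.04529987]
[[315.0, 403.0], [269.0, 196.0], [195.0, 208.0]] [0.0113761  0.11429176 0.95533902]
[4.49590371e-01 3.67790473e-04] [ 0.45452646 -0.16095217] [0.5627075  0.05179238] [0.69231053 0.03719515] [ 0.68652991 -0.13856443]
```

View pics/c0.png

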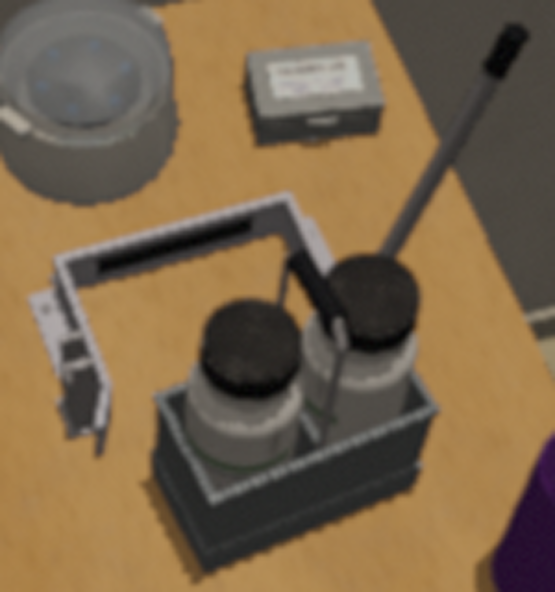

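View pics/c1.png

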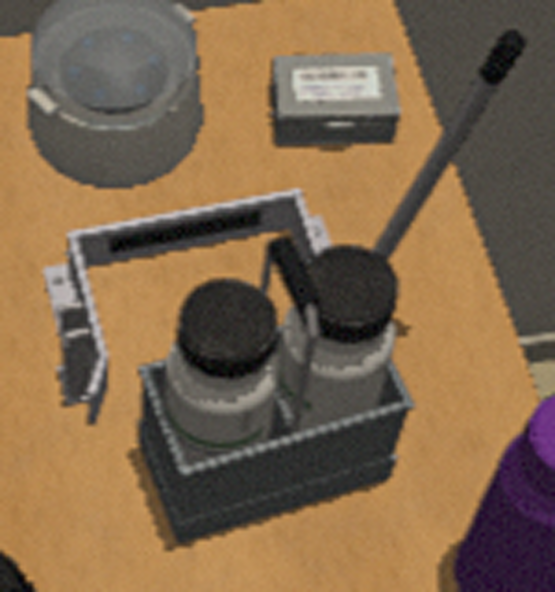

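```bash
cat > fit.py <<'E'
from h import *
def run(tag,S,T,cs,ct,bs,bt,so=(230,60),to=(225,70)):
    s,t=cam("side"),cam("top")
    nat=lambda p,o:np.array(p,float)/3.7+o-.37
    e=.003
    cP=[[-.044+e,.082-e,.112],[-.044+e,-.082+e,.112],[.044-e,.082-e,.112],[-.044,.082,.006],[-.044,-.082,.006]]
    f=lambda q:np.r_[(proj(s,W(q,cP))-nat(cs,so)).ravel(),(proj(t,W(q,cP))-nat(ct,to)).ravel()]
    r=least_squares(f,[.5,-.08,0],loss="soft_l1");print("crate",r.x.round(4),r.fun.round(1))
    def bP(q):
        return W(q[:3],[[.052,.088,.044],[.052,-.088,.044],[-.064,.088,.044],[-.058,-.108+.236*np.cos(q[3]),.07+.236*np.sin(q[3])]])
    g=lambda q:np.r_[(proj(s,bP(q))-nat(bs,so)).ravel(),(proj(t,bP(q))-nat(bt,to)).ravel()]
    b=least_squares(g,[.65,-.05,0,1.85],loss="soft_l1");print("bay",b.x.round(4),b.fun.round(1))
    return s,t,r.x,b.x
def lines(c,b):
    L=[]
    def box(q,x,y,z,col):
        for zz in z:
            P=W(q,[[x[0],y[0],zz],[x[1],y[0],zz],[x[1],y[1],zz],[x[0],y[1],zz]])
            L.extend((P[i],P[(i+1)%4],col) for i in range(4))
    box(c,(-.044,.044),(-.082,.082),(0.006,.038,.112),(0,255,0))
    box(b[:3],(-.064,.05),(-.086,.086),(0,.044),(0,0,255))
    P=W(b[:3],[[-.064,.086,.044],[-.095,.103,.044],[-.095,.103,0],[-.058,.108,.07],[-.058,.108,.09],[-.058,-.108,.07],[-.058,-.108+.236*np.cos(b[3]),.07+.236*np.sin(b[3])],[.044,.086,.044],[.044,-.086,.044]])
    for i,j in((0,1),(1,2),(3,4),(5,6),(7,8)):L.append((P[i],P[j],(255,0,255)))
    return L
E
python3 - <<'E'
from fit import *
s,t,c,b=run(0,0,0,[(212,498),(437,407),(158,398),(208,575),(418,484)],[(183,468),(411,402),(141,368),(172,547),(394,477)],
 [(61,264),(287,197),(105,385),(514,35)],[(72,236),(297,194),(102,355),(511,43)])
np.save("pose.npy",np.r_[c,b])
L=lines(c,b)
crop(s,"pics/o0.png",230,60,150,160,3.7,L);crop(t,"pics/o1.png",225,70,150,160,3.7,L)
a=np.hstack([cv2.imread("pics/o0.png"),cv2.imread("pics/o1.png")]);cv2.imwrite("pics/o.png",cv2.resize(a,(800,426),interpolation=cv2.INTER_AREA))
E
```

```text
crate [ 0.4905 -0.0702  0.1495] [ 0.9  0.1  0.1 -0.1  0.2 -0.8 -0.8  0.2 -0.   0.5  0.1  0.7 -0.6 -0.2
  0.1 -0.   1.1 -0.5 -1.   0.1]
bay [ 0.6399 -0.0536  0.0352  1.8099] [-0.4 -2.   0.2 -0.4  1.1  0.7  0.6  0.7 -0.3 -0.9 -0.8 -0.5  0.2  1.
 -0.5  0.1]
```

View pics/o.png

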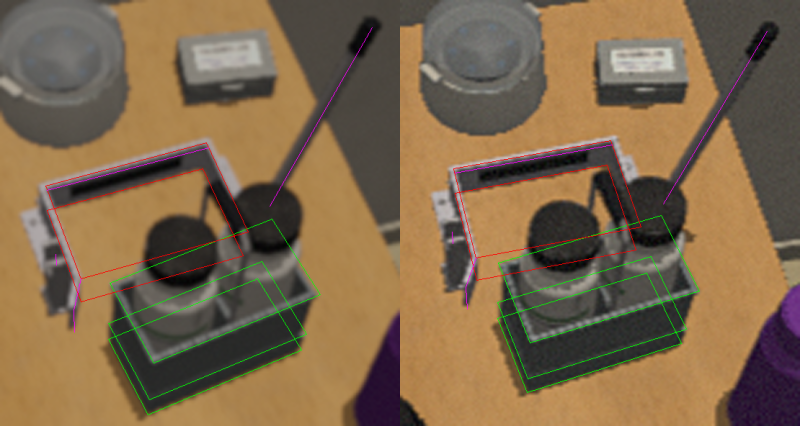

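```bash
python3 - <<'E'
from h import *
s=cam("side")
for n,uv,z in(("purple base",(375,222),0),("purple left",(363,212),0),("plate R front",(293,323),.05),("plate R back",(240,224),.05),("knob",(272,300),.06),("timer",(353,255),.01),("timer",(353,242),.02),("spat top",(327,260),0),("spat bot",(327,328),0),("tape",(417,270),0)):print(n,back(s,uv,z).round(3))
for d in outline_of("side","bottle_r"):
    r=d["rect"];print(r,back(s,(r[0]+r[2]/2,r[1]+r[3]),0).round(3))
import cv2
R=cv2.Rodrigues(np.array(monitor.observe()["ee_rot"]))[0];print(R.round(3))
E
```

```text
purple base [ 0.358 -0.206]
purple left [ 0.392 -0.188]
plate R front [0.172 0.072]
plate R back [0.424 0.122]
knob [0.229 0.101]
timer [ 0.29  -0.119]
timer [ 0.317 -0.128]
spat top [ 0.298 -0.058]
spat bot [ 0.15  -0.004]
tape [ 0.217 -0.253]
[277.6, 140.8, 37.2, 53.9] [ 0.485 -0.042]
[364.2, 161.2, 52.4, 67.4] [ 0.331 -0.235]
[309.4, 126.2, 33.4, 54.3] [ 0.503 -0.13 ]
[119.6, 130.3, 49.4, 71.6] [0.572 0.337]
[[ 0.894  0.447  0.   ]
 [ 0.447 -0.894 -0.   ]
 [ 0.     0.    -1.   ]]
```

```bash
cat > hand.py <<'E'
from h import *
from scipy.spatial.transform import Rotation as Ro
def target(x,y,z,yaw,tilt):
    c,s=np.cos(yaw),np.sin(yaw);zt=np.array([np.sin(tilt)*c,np.sin(tilt)*s,-np.cos(tilt)]);yt=np.array([s,-c,0])
    return np.array([x,y,z]),np.c_[np.cross(yt,zt),yt,zt]
def delta(p,R,st=None):
    st=st or monitor.observe();R0=Ro.from_rotvec(st["ee_rot"])
    return np.r_[(p-st["position"])*100,np.degrees((Ro.from_matrix(R)*R0.inv()).as_rotvec())].round(2)
def forcrate(c,gap,tilt=.7,off=.012,h=.030,z=None):
    # contact point at height h: TCP offset from contact
    bx=.0095*np.cos(tilt)+.019*np.sin(tilt); dz=.019*np.cos(tilt)-.0095*np.sin(tilt)
    P=W(c,[[-.044-bx-gap,off,0]])[0];return target(P[0],P[1],(h+dz) if z is None else z,c[2],tilt)
E
python3 - <<'E'
from hand import *
q=np.load("pose.npy");c=q[:3]
for a in((.05,.30),(.05,None),(0,None)):
    p,R=forcrate(c,a[0],z=a[1]);print(p.round(4),delta(p,R))
E
```

```text
[ 0.3765 -0.0753  0.3   ] [  9.69  48.37   5.43  12.16 -38.39 -17.26]
[ 0.3765 -0.0753  0.0384] [  9.69  48.37 -20.73  12.16 -38.39 -17.26]
[ 0.4259 -0.0678  0.0384] [ 14.63  49.12 -20.73  12.16 -38.39 -17.26]
```

Request:
move_arm:
  series:
    - [0,2,5,0,0,0]
    - [0.5,5,4,0,0,0]
    - [0.5,5,0,0,0,0]
    - [0.5,5,0,0,0,0]
    - [0.5,5,0,0,0,0]
    - [0.5,5,0,0,0,0]
    - [0.5,5,0,0,0,0]
    - [0.5,5,0,0,0,0]

```text
clock: 2.0
position: [0.3131, -0.201, 0.3235]
ee_rot: [3.057, 0.722, 0.001]
force: [0.3, 0.8, 0.4]
width: 1.0
```

Request:
move_arm:
  series:
    - [1,2.1,0,2.03,-6.4,-2.88]
    - [1,2.1,0,2.03,-6.4,-2.88]
    - [1,2.1,0,2.03,-6.4,-2.88]
    - [1,2.1,0,2.03,-6.4,-2.88]
    - [1,2.1,0,2.03,-6.4,-2.88]
    - [1,2.1,0,2.03,-6.4,-2.88]
    - [0,0,0,0,0,0]
    - [0,0,0,0,0,0]

```text
clock: 2.8
position: [0.373, -0.0769, 0.3236]
ee_rot: [-2.896, -0.221, -1.056]
force: [0.5, -0.2, 1.0]
width: 1.001
```

```bash
python3 - <<'E'
from hand import *
c=np.load("pose.npy")[:3]
print(monitor.observe()["joints"].round(3))
for g in(.05,.01,0):
    p,R=forcrate(c,g);print(p.round(4),delta(p,R))
E
```

```text
[ 0.549 -0.349 -0.129  2.415 -0.765  0.589 -0.461]
[ 0.3765 -0.0753  0.0384] [  0.34   0.16 -28.52   0.07  -0.05  -0.13]
[ 0.416  -0.0693  0.0384] [  4.3    0.76 -28.52   0.07  -0.05  -0.13]
[ 0.4259 -0.0678  0.0384] [  5.29   0.9  -28.52   0.07  -0.05  -0.13]
```

Request:
move_arm:
  series:
    - [0,0,-4,0,0,0]
    - [0,0,-4,0,0,0]
    - [0,0,-4,0,0,0]
    - [0.5,0.2,-4,0,0,0]
    - [0,0,-4,0,0,0]
    - [0,0,-4,0,0,0]
    - [0,0,-2,0,0,0]
    - [0,0,0,0,0,0]

```text
clock: 3.6
position: [0.3886, -0.0899, 0.1829]
ee_rot: [-2.931, -0.243, -0.884]
force: [0.0, -0.2, -0.3]
width: 1.002
```

```bash
python3 - <<'E'
from hand import *
c=np.load("pose.npy")[:3]
print(monitor.observe()["joints"].round(3))
for g in(.05,.01,0):
    p,R=forcrate(c,g);print(p.round(4),delta(p,R))
E
```

```text
[ 0.331 -0.018  0.022  2.564 -1.314  0.307  0.17 ]
[ 0.3765 -0.0753  0.0384] [ -1.21   1.47 -14.45  -0.19  -6.55  -1.34]
[ 0.416  -0.0693  0.0384] [  2.74   2.06 -14.45  -0.19  -6.55  -1.34]
[ 0.4259 -0.0678  0.0384] [  3.73   2.21 -14.45  -0.19  -6.55  -1.34]
```

```bash
cat > kin.py <<'E'
from hand import *
D=[([1.004,.435,.025,1.574,-.012,1.134,-.075],[.279,-.559,.2455],[-3.056,-.722,.001]),([.549,-.349,-.129,2.415,-.765,.589,-.461],[.373,-.0769,.3236],[-2.896,-.221,-1.056]),([.331,-.018,.022,2.564,-1.314,.307,.17],[.3886,-.0899,.1829],[-2.931,-.243,-.884])]
def fk(q,k,s=(1,1,1,1,1,1,1)):
    R=Ro.from_euler('z',k[4]);p=np.zeros(3);d={0:k[0],2:k[1],4:k[2],6:k[3]}
    for i in range(7):
        R=R*Ro.from_euler('z' if i%2==0 else 'y',s[i]*q[i])
        if i in d:p=p+R.apply([0,0,d[i]])
        if i==0:p=p+R.apply([k[6],0,0])
    return p,R*Ro.from_euler('z',k[5])
def fitk():
    import itertools
    best=None
    for s1,s3,s5,s7 in itertools.product((1,-1),repeat=4):
        s=(s1,1,s3,1,s5,1,s7)
        def f(k):
            o=[]
            for q,p,r in D:
                P,R=fk(q,k,s);o+=list((P-p)*10)+list((R.inv()*Ro.from_rotvec(r)).as_rotvec())
            return np.array(o)
        for a in(-2.1,0,2.1,3.14):
          for b in (0,3.14,1.57,-1.57):
            r=least_squares(f,[.34,.4,.4,.25,a,b,0])
            if best is None or r.cost<best[0]:best=(r.cost,r.x,s,r.fun)
    return best
if __name__=="__main__":
    b=fitk();print(b[0],b[1].round(4),b[2],b[3].round(3))
E
python3 kin.py
```

```text
0.007597603918106166 [ 0.2334  0.5467  0.4117  0.3051 -0.0905  1.4918  0.0228] (-1, 1, -1, 1, -1, 1, -1) [-0.013 -0.015  0.04   0.    -0.001 -0.011  0.012 -0.001 -0.064  0.059
  0.002  0.008  0.     0.046  0.024  0.051  0.     0.003]
```

```bash
python3 - <<'E'
from hand import *
c=np.load("pose.npy")[:3]
for t,z in((.35,.2),(.45,.2),(.45,None),(.5,None)):
  for g in(.015,0):
    p,R=forcrate(c,g,tilt=t,z=z);print(t,g,p.round(4),delta(p,R))
E
```

```text
0.35 0.015 [ 0.4151 -0.0694  0.2   ] [ 2.65  2.05  1.71 -3.39 13.24 -1.11]
0.35 0 [ 0.43   -0.0672  0.2   ] [ 4.13  2.27  1.71 -3.39 13.24 -1.11]
0.45 0.015 [ 0.4138 -0.0697  0.2   ] [ 2.51  2.03  1.71 -2.48  7.59 -1.18]
0.45 0 [ 0.4286 -0.0674  0.2   ] [ 4.    2.25  1.71 -2.48  7.59 -1.18]
0.45 0.015 [ 0.4138 -0.0697  0.043 ] [  2.51   2.03 -14.    -2.48   7.59  -1.18]
0.45 0 [ 0.4286 -0.0674  0.043 ] [  4.     2.25 -14.    -2.48   7.59  -1.18]
0.5 0.015 [ 0.4131 -0.0697  0.0421] [  2.45   2.02 -14.08  -2.02   4.76  -1.21]
0.5 0 [ 0.428  -0.0675  0.0421] [  3.93   2.24 -14.08  -2.02   4.76  -1.21]
```

Request:
move_arm:
  series:
    - [1,1,1,-1.7,6.6,-0.5]
    - [1,1,0.7,-1.7,6.6,-0.6]
    - [0,0,0,0,0,0]
    - [0,0,-4,0,0,0]
    - [0,0,-4,0,0,0]
    - [0,0,-4,0,0,0]
    - [0,0,0,0,0,0]

```text
clock: 4.3
position: [0.3937, -0.0789, 0.1408]
ee_rot: [-2.955, -0.267, -0.752]
force: [-0.2, -0.6, -0.4]
width: 0.999
```

```bash
python3 - <<'E'
from hand import *
c=np.load("pose.npy")[:3]
print(monitor.observe()["joints"].round(3))
for t in(.35,.4,.45,.5):
    p,R=forcrate(c,.015,tilt=t);print(t,p.round(4),delta(p,R))
E
```

```text
[ 0.798  0.14  -0.554  2.521 -1.239  0.177  0.071]
0.35 [ 0.4151 -0.0694  0.0446] [ 2.14  0.95 -9.62 -3.43  8.22 -2.11]
0.4 [ 0.4144 -0.0696  0.0438] [ 2.07  0.94 -9.7  -2.95  5.4  -2.16]
0.45 [ 0.4138 -0.0697  0.043 ] [ 2.    0.93 -9.78 -2.46  2.57 -2.21]
0.5 [ 0.4131 -0.0697  0.0421] [ 1.94  0.92 -9.86 -1.98 -0.25 -2.26]
```

Request:
move_arm:
  series:
    - [1,0.5,-2,-1,0.5,-1.1]
    - [0.5,0.4,-2,-1,0.5,-1.1]
    - [0,0,-2,0,0,0]
    - [0,0,-2,0,0,0]
    - [0,0,-2,0,0,0]
    - [0,0,0,0,0,0]

```text
clock: 4.9
position: [0.4132, -0.0863, 0.0993]
ee_rot: [-2.991, -0.244, -0.639]
force: [-0.3, 0.5, 0.1]
width: 0.998
```

```bash
python3 - <<'E'
from hand import *
c=np.load("pose.npy")[:3]
print(monitor.observe()["joints"].round(3))
for t in(.35,.4,.45,.5):
    p,R=forcrate(c,.015,tilt=t);print(t,p.round(4),delta(p,R))
E
```

```text
[ 0.519  0.254 -0.318  2.49  -1.318  0.118  0.113]
0.35 [ 0.4151 -0.0694  0.0446] [ 0.19  1.68 -5.47 -2.84  3.84 -1.16]
0.4 [ 0.4144 -0.0696  0.0438] [ 0.12  1.67 -5.55 -2.39  1.01 -1.21]
0.45 [ 0.4138 -0.0697  0.043 ] [ 0.05  1.66 -5.63 -1.93 -1.82 -1.27]
0.5 [ 0.4131 -0.0697  0.0421] [-0.01  1.65 -5.71 -1.47 -4.65 -1.32]
```

```bash
cat > kin2.py <<'E'
from hand import *
import itertools
D=[([1.004,.434,.025,1.573,-.012,1.134,-.075],[.28,-.559,.246],[-3.056,-.722,.001]),
([.549,-.349,-.129,2.415,-.765,.589,-.461],[.373,-.0769,.3236],[-2.896,-.221,-1.056]),
([.331,-.018,.022,2.564,-1.314,.307,.17],[.3886,-.0899,.1829],[-2.931,-.243,-.884]),
([.798,.14,-.554,2.521,-1.239,.177,.071],[.3937,-.0789,.1408],[-2.955,-.267,-.752]),
([.519,.254,-.318,2.49,-1.318,.118,.113],[.4132,-.0863,.0993],[-2.991,-.244,-.639])]
def ori(q,k,s):
    R=Ro.from_euler('z',k[0])
    for i in range(7):R=R*Ro.from_euler('z' if i%2==0 else 'y',s[i]*q[i])
    return R*Ro.from_euler('z',k[1])
out=[]
for s in itertools.product((1,-1),repeat=7):
    f=lambda k:np.concatenate([(ori(q,k,s).inv()*Ro.from_rotvec(r)).as_rotvec() for q,p,r in D])
    for a in(-2,0,2,):
        for b in(-1.5,0,1.5,3):
            r=least_squares(f,[a,b]);out.append((r.cost,s,r.x.round(4),r.fun.round(2)))
out.sort(key=lambda o:o[0])
for o in out[:5]:print(o)
E
python3 kin2.py
```

```text
(np.float64(5.175125592835852e-06), (-1, 1, -1, 1, -1, 1, -1), array([7.0000e-04, 1.5713e+00]), array([ 0., -0.,  0.,  0.,  0., -0.,  0.,  0., -0., -0., -0.,  0., -0.,
        0.,  0.]))
(np.float64(5.175125592835959e-06), (-1, -1, -1, -1, -1, -1, -1), array([-3.1409, -1.5703]), array([ 0., -0.,  0.,  0.,  0., -0.,  0.,  0., -0., -0., -0.,  0., -0.,
        0.,  0.]))
(np.float64(5.1751255928360625e-06), (-1, 1, -1, 1, -1, 1, -1), array([7.0000e-04, 1.5713e+00]), array([ 0., -0.,  0.,  0.,  0., -0.,  0.,  0., -0., -0., -0.,  0., -0.,
        0.,  0.]))
(np.float64(5.175125592836137e-06), (-1, 1, -1, 1, -1, 1, -1), array([6.2839, 1.5713]), array([ 0., -0.,  0.,  0.,  0., -0.,  0.,  0., -0., -0., -0.,  0., -0.,
        0.,  0.]))
(np.float64(5.175125592836258e-06), (-1, -1, -1, -1, -1, -1, -1), array([ 3.1423, -1.5703]), array([ 0., -0.,  0.,  0.,  0., -0.,  0.,  0., -0., -0., -0.,  0., -0.,
        0.,  0.]))
```

```bash
cat > arm.py <<'E'
from hand import *
def frames(q):
    R=np.eye(3);F=[]
    for i in range(7):
        R=R@Ro.from_euler('z' if i%2==0 else 'y',(-1 if i%2==0 else 1)*q[i]).as_matrix();F.append(R)
    return F
def rows(q):
    F=frames(q);return np.c_[F[0][:,0],[0,0,1],F[2][:,0],F[2][:,2],F[4][:,0],F[4][:,2],F[5][:,0],F[6][:,2]]
LO=np.array([-2.62,-.44,-1.27,.08,-1.32,.12,-2.74]);HI=np.array([2.62,2.09,1.32,2.57,4.46,2,2.74])
def fk(q,v):
    return rows(q)@v,frames(q)[6]@Ro.from_euler('z',np.pi/2).as_matrix()
def ik(p,R,v,q0,lo=LO+.03,hi=HI-.03,w=.01):
    def f(q):
        P,Q=fk(q,v);return np.r_[(P-p)*10,Ro.from_matrix(Q.T@R).as_rotvec()*2,w*(q-q0)]
    r=least_squares(f,np.clip(q0,lo+1e-3,hi-1e-3),bounds=(lo,hi));P,Q=fk(r.x,v)
    return r.x,np.linalg.norm(P-p)*1000,np.degrees(Ro.from_matrix(Q.T@R).magnitude())
E
python3 - <<'E'
import re
src=open('kin2.py').read().split('def ori')[0];exec(src)
from arm import *
A=np.vstack([rows(q) for q,_,_ in D]);b=np.concatenate([p for _,p,_ in D])
v,res,rk,sv=np.linalg.lstsq(A,b,rcond=None);print(v.round(4),(A@v-b).round(4),sv.round(2))
np.save("v.npy",v)
q=np.load("pose.npy");c=q[:3]
for t in(.5,.6,.7):
  for flip in(0,1):
    p,R=forcrate(c,.0,tilt=t)
    if flip:R=R@np.diag([-1,-1,1.])
    for q0 in([.3,.2,0,2.4,0,.3,0],[.3,.2,0,2.4,3.14,.3,0],[.3,.2,0,2.4,3.14,.3,1.5],[.3,.2,0,2.4,3.14,.3,-1.5],[.3,.2,0,2.4,1.5,.3,-1.]):
        x,e1,e2=ik(p,R,v,np.array(q0))
        if e1<3 and e2<2:print(t,flip,x.round(2),round(e1,2),round(e2,2))
E
```

```text
[ 0.0154  0.2209  0.0347  0.4911 -0.0139  0.3864 -0.0129  0.2563] [ 0.045   0.028  -0.001   0.002  -0.0013  0.0029 -0.0087  0.0031 -0.003
  0.0063 -0.0067  0.      0.0003  0.0063  0.0011] [4.39 3.9  2.09 0.64 0.59 0.51 0.39 0.18]
0.5 0 [0.09 0.44 0.16 2.49 3.9  0.35 1.15] 0.0 0.0
0.5 0 [ 0.43  0.44 -0.23  2.48  3.5   0.25  1.59] 0.0 0.0
0.5 1 [ 1.1   0.75 -1.04  2.49  2.19  0.48 -0.07] 0.01 0.01
0.5 1 [ 0.77  0.52 -0.61  2.47  2.82  0.24 -0.79] 0.0 0.0
0.5 1 [ 1.    0.64 -0.88  2.48  2.37  0.36 -0.28] 0.01 0.01
0.5 1 [ 0.46  0.44 -0.27  2.48  3.45  0.24 -1.49] 0.0 0.0
0.5 1 [ 0.85  0.55 -0.69  2.47  2.66  0.27 -0.61] 0.01 0.01
0.6 0 [ 0.32  0.47 -0.07  2.54  3.6   0.46  1.52] 0.1 0.03
0.6 0 [ 0.4   0.47 -0.16  2.54  3.53  0.44  1.6 ] 0.0 0.0
0.6 1 [ 1.16  0.86 -1.11  2.54  2.39  0.62 -0.18] 0.03 0.01
0.6 1 [ 0.83  0.57 -0.66  2.53  2.99  0.41 -0.91] 0.0 0.0
0.6 1 [ 1.09  0.76 -0.99  2.54  2.52  0.53 -0.35] 0.0 0.0
0.6 1 [ 0.44  0.47 -0.2   2.54  3.49  0.44 -1.5 ] 0.0 0.0
0.6 1 [ 0.91  0.61 -0.76  2.53  2.85  0.42 -0.75] 0.01 0.01
```

```bash
python3 - <<'E'
src=open('kin2.py').read().split('def ori')[0];exec(src)
from arm import *
import itertools
def cols(q):
    F=frames(q)
    d={'z0':np.array([0,0,1.])}
    for i in(0,2,4,6):
        for j,n in enumerate('xyz'):
            if not(i==0 and n=='z'):d[n+str(i)]=F[i][:,j]
    d['x5']=F[5][:,0];d['z5']=F[5][:,2] if 0 else F[5][:,0];return d
C=[cols(q) for q,_,_ in D];b=np.concatenate([p for _,p,_ in D])
base=['z0','z2','z4','z6'];opt=['x0','y0','x2','y2','x4','y4','x5']
res=[]
for n in range(0,4):
    for o in itertools.combinations(opt,n):
        k=base+list(o);A=np.vstack([np.c_[tuple(c[i] for i in k)] for c in C]);v=np.linalg.lstsq(A,b,rcond=None)[0]
        res.append((np.sqrt(np.mean((A@v-b)**2)),n,k,v.round(4)))
for n in range(4):
    for r in sorted([r for r in res if r[1]==n],key=lambda r:r[0])[:3]:print(r)
E
```

```text
(np.float64(0.02329796696758596), 0, ['z0', 'z2', 'z4', 'z6'], array([0.24  , 0.5294, 0.4624, 0.2566]))
(np.float64(0.0021704050479473638), 1, ['z0', 'z2', 'z4', 'z6', 'y0'], array([ 0.272 ,  0.5628,  0.4277,  0.3575, -0.0543]))
(np.float64(0.004313888855005602), 1, ['z0', 'z2', 'z4', 'z6', 'y2'], array([ 0.2685,  0.5462,  0.4292,  0.3331, -0.0481]))
(np.float64(0.015160461818652752), 1, ['z0', 'z2', 'z4', 'z6', 'x5'], array([ 0.2511,  0.5257,  0.3978,  0.3173, -0.0469]))
(np.float64(0.0001936565818216347), 2, ['z0', 'z2', 'z4', 'z6', 'y0', 'y2'], array([ 0.2713,  0.5577,  0.4276,  0.3509, -0.0366, -0.0165]))
(np.float64(0.0016028114575776537), 2, ['z0', 'z2', 'z4', 'z6', 'y0', 'x4'], array([ 0.2696,  0.5625,  0.4233,  0.3601, -0.0513, -0.0051]))
(np.float64(0.0019908071646606586), 2, ['z0', 'z2', 'z4', 'z6', 'y0', 'x5'], array([ 0.2715,  0.5612,  0.4244,  0.3578, -0.0521, -0.0034]))
(np.float64(0.0001546865351266554), 3, ['z0', 'z2', 'z4', 'z6', 'y0', 'y2', 'y4'], array([ 2.716e-01,  5.581e-01,  4.275e-01,  3.516e-01, -3.630e-02,
       -1.670e-02, -5.000e-04]))
(np.float64(0.00016196864572017383), 3, ['z0', 'z2', 'z4', 'z6', 'y0', 'x2', 'y2'], array([ 0.2718,  0.5585,  0.4281,  0.3521, -0.0366, -0.0008, -0.0168]))
(np.float64(0.0001888657584402844), 3, ['z0', 'z2', 'z4', 'z6', 'y0', 'y2', 'x4'], array([ 2.714e-01,  5.576e-01,  4.278e-01,  3.507e-01, -3.640e-02,
       -1.680e-02,  2.000e-04]))
```

```bash
python3 - <<'E'
s=open('arm.py').read()
s=s.replace("return np.c_[F[0][:,0],[0,0,1],F[2][:,0],F[2][:,2],F[4][:,0],F[4][:,2],F[5][:,0],F[6][:,2]]","return np.c_[[0,0,1],F[2][:,2],F[4][:,2],F[6][:,2],F[0][:,1],F[2][:,1]]")
s+="V=np.array([.2713,.5577,.4276,.3509,-.0366,-.0165])\n"
open('arm.py','w').write(s)
E
python3 - <<'E'
from arm import *
c=np.load("pose.npy")[:3];rng=np.random.default_rng(0)
print([a.round(3) for a in fk(monitor.observe()["joints"],V)[0:1]],monitor.observe()["position"])
for t in(.4,.5,.6,.7):
  for flip in(0,1):
    p,R=forcrate(c,.0,tilt=t)
    if flip:R=R@np.diag([-1,-1,1.])
    S=[]
    for _ in range(25):
        x,e1,e2=ik(p,R,V,rng.uniform(LO,HI),w=.003)
        S.append((round(e1+e2,2),x.round(2).tolist()))
    S.sort();print(t,flip,*S[:3],sep="\n  ")
E
```

```text
[array([ 0.413, -0.086,  0.099])] [ 0.41324055 -0.08626401  0.09925336]
0.4
  0
  (np.float64(0.0), [0.17, 0.4, -0.06, 2.54, 3.55, 0.19, 1.42])
  (np.float64(0.0), [0.3, 0.4, -0.23, 2.53, 3.2, 0.17, 1.77])
  (np.float64(0.0), [0.39, 0.41, -0.34, 2.52, 2.91, 0.16, 2.06])
0.4
  1
  (np.float64(0.0), [0.12, 0.4, -0.01, 2.54, 3.65, 0.21, -1.82])
  (np.float64(0.0), [0.25, 0.4, -0.16, 2.53, 3.36, 0.18, -1.53])
  (np.float64(0.0), [0.3, 0.4, -0.23, 2.53, 3.2, 0.17, -1.37])
0.5
  0
  (np.float64(4.11), [0.84, 0.57, -0.87, 2.54, 2.34, 0.38, 2.71])
  (np.float64(4.11), [0.84, 0.57, -0.87, 2.54, 2.34, 0.38, 2.71])
  (np.float64(4.11), [0.84, 0.57, -0.87, 2.54, 2.34, 0.38, 2.71])
0.5
  1
  (np.float64(1.73), [1.07, 0.78, -1.24, 2.54, 2.0, 0.65, -0.05])
  (np.float64(1.73), [1.07, 0.78, -1.24, 2.54, 2.0, 0.65, -0.05])
  (np.float64(1.73), [1.07, 0.78, -1.24, 2.54, 2.0, 0.65, -0.05])
0.6
  0
  (np.float64(15.56), [0.96, 0.63, -0.95, 2.54, 2.43, 0.4, 2.71])
  (np.float64(15.56), [0.96, 0.63, -0.95, 2.54, 2.43, 0.4, 2.71])
  (np.float64(15.56), [0.96, 0.63, -0.95, 2.54, 2.43, 0.4, 2.71])
0.6
  1
  (np.float64(13.55), [1.12, 0.81, -1.24, 2.54, 2.09, 0.61, -0.06])
  (np.float64(13.55), [1.12, 0.81, -1.24, 2.54, 2.09, 0.61, -0.06])
  (np.float64(13.55), [1.12, 0.81, -1.24, 2.54, 2.09, 0.61, -0.06])
0.7
  0
  (np.float64(26.26), [1.08, 0.71, -1.0, 2.54, 2.56, 0.41, 2.71])
  (np.float64(26.26), [1.08, 0.71, -1.0, 2.54, 2.56, 0.41, 2.71])
  (np.float64(26.26), [1.08, 0.71, -1.0, 2.54, 2.56, 0.41, 2.71])
0.7
  1
  (np.float64(24.67), [1.2, 0.87, -1.24, 2.54, 2.21, 0.57, -0.06])
  (np.float64(24.67), [1.2, 0.87, -1.24, 2.54, 2.21, 0.57, -0.06])
  (np.float64(24.67), [1.2, 0.87, -1.24, 2.54, 2.21, 0.57, -0.06])
```

```bash
cat > sim.py <<'E'
from arm import *
def jac(q):
    p,R=fk(q,V);J=np.zeros((6,7))
    for i in range(7):
        d=q.copy();d[i]+=1e-6;P,Q=fk(d,V);J[:3,i]=(P-p)/1e-6;J[3:,i]=Ro.from_matrix(Q@R.T).as_rotvec()/1e-6
    return p,R,J
def step(q,p,R,lam=.03,n=12):
    q=q.copy()
    for _ in range(n):
        P,Q,J=jac(q);e=np.r_[p-P,Ro.from_matrix(R@Q.T).as_rotvec()]
        q=np.clip(q+J.T@np.linalg.solve(J@J.T+lam**2*np.eye(6),e),LO,HI)
    return q
def run(q,rows,lam=.03,reset=True):
    p,R=fk(q,V)
    for r in rows:
        p=p+np.array(r[:3])/100;R=Ro.from_rotvec(np.radians(r[3:])).as_matrix()@R
        q=step(q,p,R,lam)
        if reset:p,R=fk(q,V)
    return q
E
python3 - <<'E'
from sim import *
q=np.array([1.004,.434,.025,1.573,-.012,1.134,-.075])
m1=[[0,2,5,0,0,0],[.5,5,4,0,0,0]]+[[.5,5,0,0,0,0]]*6
m2=[[1,2.1,0,2.03,-6.4,-2.88]]*6
m3=[[0,0,-4,0,0,0]]*3+[[.5,.2,-4,0,0,0]]+[[0,0,-4,0,0,0]]*2+[[0,0,-2,0,0,0]]
m4=[[1,1,1,-1.7,6.6,-.5],[1,1,.7,-1.7,6.6,-.6]]+[[0,0,-4,0,0,0]]*3
m5=[[1,.5,-2,-1,.5,-1.1],[.5,.4,-2,-1,.5,-1.1]]+[[0,0,-2,0,0,0]]*3
for lam in(.01,.05):
  x=q
  for m in(m1,m2,m3,m4,m5):
    x=run(x,m,lam);print(lam,x.round(2),fk(x,V)[0].round(3))
E
```

```text
0.01 [ 0.64 -0.06 -0.23  1.96 -0.01  1.23 -0.69] [ 0.315 -0.189  0.336]
0.01 [ 0.54 -0.38 -0.17  2.4  -0.72  0.6  -0.56] [ 0.375 -0.063  0.336]
0.01 [-1.74 -0.44  1.27  2.57 -1.32  0.12  0.82] [0.386 0.244 0.242]
0.01 [-0.98  0.45  0.94  2.48 -1.32  0.96  1.08] [0.333 0.225 0.11 ]
0.01 [-0.69  0.64  0.51  2.48 -1.32  0.77  1.3 ] [0.276 0.194 0.001]
0.05 [ 0.64 -0.06 -0.23  1.96 -0.01  1.23 -0.69] [ 0.315 -0.189  0.336]
0.05 [ 0.54 -0.38 -0.17  2.4  -0.72  0.6  -0.56] [ 0.375 -0.063  0.336]
0.05 [-1.45 -0.44  1.26  2.57 -1.32  0.12  0.62] [0.438 0.127 0.244]
0.05 [-0.73  0.35  0.85  2.48 -1.32  0.78  0.82] [0.395 0.127 0.118]
0.05 [-0.27  0.52  0.2   2.47 -1.32  0.48  1.06] [0.346 0.111 0.008]
```

```bash
cat > plan.py <<'E'
from sim import *
c=np.load("pose.npy")[:3]
q=monitor.observe()["joints"].copy();rng=np.random.default_rng(1)
def best(p,R,q0,lo=LO+.01,hi=HI-.01):
    return ik(p,R,V,np.array(q0),lo,hi,w=.003)
F=np.diag([-1,-1,1.])
p,R=forcrate(c,.02,tilt=.42);B=best(p,R@F,[.25,.4,-.16,2.53,3.36,.18,-1.53]);print("B",B)
p,R=forcrate(c,.06,tilt=.45,z=.30);U=best(p,R@F,[.25,0,-.16,2.3,3.2,.4,-1.5]);print("U",U)
qU=U[0]
q1=np.array([.3,-.25,-.1,2.2,-.6,.6,-.3]);q2=q1.copy();q2[[4,6]]=qU[4],qU[6];q2[5]=.5
path=[q,q1,q2,qU]
# resample into rows
def rowsfor(path):
    out=[];cur=path[0];Pp,Rp=fk(cur,V)
    for nq in path[1:]:
        n=int(max(np.ceil(np.abs(nq-cur).max()/.12),1))
        for i in range(1,n+1):
            P,Q=fk(cur+(nq-cur)*i/n,V);out.append(np.r_[(P-Pp)*100,np.degrees(Ro.from_matrix(Q@Rp.T).as_rotvec())]);Pp,Rp=P,Q
        cur=nq
    return np.array(out)
if __name__=="__main__":
    r=rowsfor(path);print(len(r),np.abs(np.linalg.norm(r[:,3:],axis=1)).max(),np.linalg.norm(r[:,:3],axis=1).max())
    x=q
    for i in range(0,len(r),4):
        x=run(x,r[i:i+4]);P,Q=fk(x,V);print(x.round(2),P.round(3),Q[:,2].round(2),Q[:,1].round(2))
    print(qU.round(2))
E
python3 plan.py
```

```text
B (array([ 0.60345024,  0.44270933, -0.57096062,  2.56      ,  2.60800707,
        0.24231961, -0.74894795]), np.float64(0.012101251760003397), np.float64(0.0058522323106520325))
U (array([ 0.83359838, -0.22082593, -0.67022118,  2.56      ,  4.45      ,
        0.13      , -2.70942659]), np.float64(60.01214311740949), np.float64(21.101707717759762))
54 7.794489842204878 7.397124396020424
[ 0.39 -0.08 -0.19  2.3  -0.84  0.44 -0.16] [ 0.486 -0.039  0.298] [ 0.6   0.19 -0.78] [ 0.46 -0.88  0.14]
[ 0.5  -0.24 -0.25  2.19 -0.46  0.61 -0.31] [ 0.452 -0.073  0.373] [ 0.6   0.06 -0.8 ] [ 0.54 -0.76  0.35]
[ 0.66 -0.24 -0.37  2.18 -0.09  0.57 -0.43] [ 0.432 -0.161  0.366] [ 0.54 -0.19 -0.82] [ 0.57 -0.64  0.52]
[ 0.85 -0.24 -0.51  2.17  0.28  0.48 -0.56] [ 0.429 -0.245  0.398] [ 0.53 -0.43 -0.73] [ 0.58 -0.45  0.68]
[ 1.11 -0.26 -0.69  2.16  0.67  0.34 -0.72] [ 0.443 -0.307  0.46 ] [ 0.57 -0.61 -0.55] [ 0.56 -0.2   0.8 ]
[ 1.57 -0.37 -0.93  2.15  1.19  0.12 -1.07] [ 0.445 -0.353  0.537] [ 0.58 -0.74 -0.34] [0.55 0.05 0.84]
[ 1.16 -0.28 -0.72  2.18  2.17  0.38 -1.82] [ 0.482 -0.34   0.614] [ 0.69 -0.71 -0.1 ] [0.47 0.34 0.81]
[ 0.91 -0.26 -0.55  2.2   2.59  0.52 -2.  ] [ 0.518 -0.292  0.673] [ 0.81 -0.58  0.08] [0.36 0.6  0.72]
[ 0.73 -0.26 -0.42  2.23  2.97  0.6  -2.13] [ 0.547 -0.22   0.702] [ 0.91 -0.38  0.18] [0.22 0.8  0.56]
[ 0.58 -0.27 -0.31  2.25  3.34  0.63 -2.22] [ 0.564 -0.139  0.696] [ 0.97 -0.14  0.18] [0.07 0.93 0.37]
[ 0.46 -0.27 -0.2   2.28  3.72  0.62 -2.32] [ 0.565 -0.069  0.656] [0.99 0.07 0.08] [-0.08  0.98  0.18]
[ 0.37 -0.28 -0.11  2.29  4.12  0.59 -2.45] [ 0.55  -0.023  0.593] [ 0.97  0.21 -0.09] [-0.22  0.98 -0.01]
[ 0.49 -0.27 -0.29  2.53  4.01  0.32 -2.24] [ 0.475 -0.06   0.375] [ 0.89  0.02 -0.46] [-0.08  0.99 -0.11]
[ 0.73 -0.27 -0.51  2.57  3.83  0.22 -2.04] [ 0.438 -0.099  0.32 ] [ 0.81 -0.13 -0.57] [ 0.01  0.98 -0.22]
[ 0.83 -0.22 -0.67  2.56  4.45  0.13 -2.71]
```

```bash
cat > plan2.py <<'E'
from plan import *
def T(x,y,z,t,flip,yaw=.15):
    p,R=target(x,y,z,yaw,t);return p,(R@F if flip else R)
lo,hi=LO+.02,HI-.02
W1=ik(*T(.36,-.09,.30,.15,0),V,np.array([.5,-.3,-.1,2.3,-.3,.9,-.5]),lo,hi,w=.003);print("W1",W1)
W2=ik(*T(.36,-.09,.30,.15,1),V,W1[0]+[0,0,0,0,0,0,3.1],lo,hi,w=.003);print("W2",W2)
for x in(.36,.38,.40):
  for z in(.08,.12,.16):
    for t in(.2,.3,.4):
      a=ik(*T(x,-.075,z,t,1),V,np.array([.4,.1,-.1,2.4,-.5,.2,2.4]),lo,hi,w=.003)
      b=ik(*T(x,-.075,z,t,1),V,np.array([.4,.1,-.1,2.4,2.8,.2,-.9]),lo,hi,w=.003)
      print(x,z,t,"A %.1f %.1f"%a[1:],a[0].round(2)[[3,4,5,6]],"B %.1f %.1f"%b[1:],b[0].round(2)[[3,4,5,6]])
E
python3 plan2.py | grep -v "^B\|^U"
```

```text
0.24231961, -0.74894795]), np.float64(0.012101251760003397), np.float64(0.0058522323106520325))
        0.13      , -2.70942659]), np.float64(60.01214311740949), np.float64(21.101707717759762))
W1 (array([ 0.4617529 , -0.10704537, -0.28152737,  2.10665221, -0.09297816,
        0.99757443, -1.19618602]), np.float64(0.00025050142427950837), np.float64(0.00023103742124796844))
W2 (array([ 0.45788957, -0.10721417, -0.27811923,  2.10687132, -0.09253596,
        0.99758164,  1.94474301]), np.float64(1.134610442363976e-05), np.float64(1.0370853431209502e-05))
0.36 0.08 0.2 A 0.0 0.0 [ 2.5  -0.31  0.23  2.13] B 0.0 0.0 [2.43 1.02 0.55 0.78]
0.36 0.08 0.3 A 0.0 0.0 [2.53 0.79 0.14 1.05] B 0.0 0.0 [2.51 1.19 0.33 0.66]
0.36 0.08 0.4 A 8.6 4.9 [ 2.55 -0.83  0.14  2.72] B 2.8 1.4 [2.55 1.51 0.37 0.38]
0.36 0.12 0.2 A 0.0 0.0 [ 2.45 -0.13  0.38  1.95] B 0.0 0.0 [2.38 0.67 0.53 1.15]
0.36 0.12 0.3 A 0.0 0.0 [ 2.52 -0.32  0.25  2.16] B 0.0 0.0 [2.45 0.73 0.37 1.12]
0.36 0.12 0.4 A 1.5 0.8 [ 2.55 -0.59  0.14  2.47] B 0.0 0.0 [2.53 0.97 0.21 0.93]
0.36 0.16 0.2 A 0.0 0.0 [ 2.39 -0.09  0.52  1.9 ] B 0
[... 963 characters left out ...]
2 -0.3   0.27  2.11] B 0.0 0.0 [2.35 1.05 0.63 0.77]
0.4 0.08 0.3 A 0.0 0.0 [ 2.49 -0.78  0.14  2.61] B 0.0 0.0 [2.43 1.17 0.41 0.67]
0.4 0.08 0.4 A 6.6 4.1 [ 2.49 -0.86  0.14  2.72] B 0.0 0.0 [2.52 1.77 0.14 0.09]
0.4 0.12 0.2 A 0.0 0.0 [ 2.37 -0.14  0.4   1.95] B 0.0 0.0 [2.31 0.77 0.61 1.03]
0.4 0.12 0.3 A 0.0 0.0 [ 2.45 -0.3   0.26  2.13] B 0.0 0.0 [2.38 0.87 0.46 0.97]
0.4 0.12 0.4 A 0.0 0.0 [ 2.51 -0.82  0.14  2.67] B 0.0 0.0 [2.45 1.11 0.32 0.77]
0.4 0.16 0.2 A 0.0 0.0 [ 2.32 -0.08  0.53  1.88] B 0.0 0.0 [2.26 0.5  0.63 1.31]
0.4 0.16 0.3 A 0.0 0.0 [ 2.39 -0.18  0.4   2.  ] B 0.0 0.0 [2.33 0.46 0.47 1.38]
0.4 0.16 0.4 A 0.0 0.0 [ 2.46 -0.42  0.27  2.26] B 0.0 0.0 [2.4  0.4  0.3  1.48]
```

```bash
cat > plan3.py <<'E'
from plan2 import *
def go(q,tgt,n):
    P,Q=fk(q,V);r=(Ro.from_matrix(tgt[1]@Q.T)).as_rotvec()/n;dp=(tgt[0]-P)/n
    row=np.r_[dp*100,np.degrees(r)];return run(q,[row]*n),row
def T2(x,y,z,t,yaw,roll):
    p,R=T(x,y,z,t,1,yaw);return p,Ro.from_rotvec([roll*np.cos(yaw),roll*np.sin(yaw),0]).as_matrix()@R
if __name__=="__main__":
    Bp=fk(B[0],V);res=[]
    for y in(-.2,-.09,0):
      for yaw in(-.5,.15,.7):
        for roll in(-.6,-.3,0,.3,.6):
          for t in(.15,.45):
            x,_=go(W2[0],T2(.37,y,.30,t,yaw,roll),8);a=x
            x,_=go(x,T2(.37,y,.20,t,yaw,roll),4);a=x
            x,_=go(x,T(.38,-.075,.15,.35,1),8);b=x
            x,_=go(x,T(.40,-.072,.08,.4,1),6);cc=x
            x,_=go(x,Bp,4)
            P,Q=fk(x,V);e=np.linalg.norm(P-Bp[0])*1000+np.degrees(Ro.from_matrix(Q.T@Bp[1]).magnitude())
            res.append((round(e,1),y,yaw,roll,t,a.round(2)[4],b.round(2)[4],x.round(2)))
    res.sort(key=lambda r:r[0])
    for r in res[:8]:print(r)
E
python3 plan3.py | tail -8
```

```text
(np.float64(0.0), -0.2, 0.15, -0.6, 0.45, np.float64(1.74), np.float64(0.45), array([ 0.85,  0.53, -0.89,  2.54,  2.12,  0.35, -0.25]))
(np.float64(0.0), -0.09, 0.15, -0.6, 0.45, np.float64(1.33), np.float64(0.43), array([ 0.84,  0.53, -0.88,  2.54,  2.13,  0.35, -0.25]))
(np.float64(0.0), 0, 0.15, -0.6, 0.45, np.float64(1.14), np.float64(0.43), array([ 0.84,  0.53, -0.88,  2.54,  2.13,  0.35, -0.25]))
(np.float64(36.6), 0, -0.5, -0.6, 0.45, np.float64(0.83), np.float64(0.28), array([ 0.7 ,  0.45, -0.69,  2.55,  2.1 ,  0.3 , -0.25]))
(np.float64(54.4), 0, -0.5, -0.3, 0.45, np.float64(0.82), np.float64(0.23), array([ 0.62,  0.41, -0.59,  2.55,  2.05,  0.27, -0.2 ]))
(np.float64(55.3), 0, 0.7, -0.6, 0.45, np.float64(0.37), np.float64(0.22), array([ 0.62,  0.41, -0.58,  2.55,  2.04,  0.27, -0.2 ]))
(np.float64(84.6), -0.09, -0.5, -0.6, 0.45, np.float64(0.92), np.float64(0.15), array([ 0.42,  0.36, -0.34,  2.56,  1.89,  0.2 , -0.05]))
(np.float64(88.7), 0, -0.5, 0, 0.45, np.float64(0.6), np.float64(0.14), array([ 0.39,  0.36, -0.3 ,  2.56,  1.87,  0.19, -0.03]))
```

```bash
python3 - <<'E' | tail -6
from plan3 import *
x,r=go(q,fk(W1[0],V),7);print("W1 row x7",r.round(2),x.round(2),W1[0].round(2),fk(x,V)[0])
P,Q=fk(x,V);ax=Q[:,2];print("turn axis*-8.2deg",(-8.18*ax).round(2))
y=run(x,[np.r_[0,0,0,-8.18*ax]]*22);print(y.round(2))
E
```

```text
0.4 0.16 0.2 A 0.0 0.0 [ 2.32 -0.08  0.53  1.88] B 0.0 0.0 [2.26 0.5  0.63 1.31]
0.4 0.16 0.3 A 0.0 0.0 [ 2.39 -0.18  0.4   2.  ] B 0.0 0.0 [2.33 0.46 0.47 1.38]
0.4 0.16 0.4 A 0.0 0.0 [ 2.46 -0.42  0.27  2.26] B 0.0 0.0 [2.4  0.4  0.3  1.48]
W1 row x7 [-0.76 -0.05  2.87 -0.67  2.16 -0.13] [-0.15 -0.15  0.25  2.14  0.    1.   -1.32] [ 0.46 -0.11 -0.28  2.11 -0.09  1.   -1.2 ] [ 0.35999983 -0.09000019  0.29999998]
turn axis*-8.2deg [-1.21 -0.18  8.09]
[-0.72 -0.27  0.7   2.17  0.18  1.04  1.61]
```

Request:
move_arm:
  series:
    - [-0.7,0,2.9,-0.7,2.2,-0.1]
    - [-0.7,0,2.9,-0.7,2.2,-0.1]
    - [-0.8,0,2.9,-0.7,2.2,-0.1]
    - [-0.8,0,2.9,-0.7,2.2,-0.1]
    - [-0.8,0,2.9,-0.7,2.2,-0.1]
    - [-0.8,0,2.8,-0.6,2.1,-0.1]
    - [-0.7,0,2.8,-0.6,2.1,-0.1]
    - [0,0,0,0,0,0]

```text
clock: 5.7
position: [0.3875, -0.0766, 0.2425]
ee_rot: [-3.058, -0.274, -0.4]
force: [0.2, 0.3, -0.8]
width: 0.997
```

```bash
cat > p4.py <<'E'
from plan3 import *
import sys
Bp=fk(B[0],V)
P,Q=fk(q,V);print("NOW",q.round(2),P.round(3));ax=Q[:,2]
for sg in(-1,1):
    y=run(q,[np.r_[0,0,0,sg*8.18*ax]]*22);print(sg,(sg*8.18*ax).round(2),y.round(2))
    for rl in(-.6,-.8):
        x,r0=go(y,T2(.37,-.09,.30,.45,.15,rl),8)
        x,r1=go(x,T2(.37,-.09,.22,.45,.15,rl),4);a=x[4]
        x,_=go(x,T(.38,-.075,.15,.35,1),8);b=x[4]
        x,_=go(x,T(.40,-.072,.08,.4,1),6)
        x,_=go(x,Bp,4)
        print(" end",rl,a,b,x.round(2),(fk(x,V)[0]-Bp[0]).round(3))
E
python3 p4.py | grep -A9 NOW
```

```text
NOW [-0.15 -0.09  0.28  2.27 -0.11  0.72 -1.18] [ 0.387 -0.076  0.242]
-1 [-2.05 -0.56  7.9 ] [-0.59 -0.16  0.67  2.29  0.01  0.73  1.83]
 end -0.6 1.144118373892677 -0.4035682944295879 [ 0.74  0.43 -0.73  2.54 -0.91  0.12  2.74] [-0.064  0.098  0.016]
 end -0.8 1.2061803955998742 -0.3948074135098623 [ 0.75  0.43 -0.73  2.54 -0.91  0.12  2.74] [-0.066  0.098  0.015]
1 [ 2.05  0.56 -7.9 ] [ 0.94 -0.03 -0.72  2.21 -0.22  0.73 -2.74]
 end -0.6 -1.32 -1.2076258531039743 [ 1.33  0.44 -1.16  2.54 -1.32  0.12 -2.54] [-0.026  0.064  0.085]
 end -0.8 -1.32 -1.1996346368137203 [ 1.16  0.29 -0.92  2.54 -1.32  0.12 -2.49] [-0.036  0.01   0.073]
```

```bash
cat > p5.py <<'E'
from plan3 import *
Bp=fk(B[0],V);P,Q=fk(q,V);ax=Q[:,2];rng=np.random.default_rng(3)
h=run(q,[np.r_[0,0,0,-8.18*ax]]*22)
res=[]
for k in range(150):
    w=[(rng.uniform(.36,.44),rng.uniform(-.2,.0),rng.uniform(.28,.36),rng.uniform(.1,.9),rng.uniform(-.5,.8),rng.uniform(-1,.3)) for _ in range(2)]
    w2=(.385,-.075,rng.uniform(.14,.18),rng.uniform(.3,.5),.15,rng.uniform(-.5,0))
    x=h
    for a in w:x,_=go(x,T2(*a),7)
    x,_=go(x,T2(*w2),7);m=x
    x,_=go(x,T(.40,-.072,.08,.4,1),6);x,_=go(x,Bp,4);P,R_=fk(x,V)
    res.append((np.linalg.norm(P-Bp[0])*1000,np.round(w,2).tolist(),np.round(w2,2).tolist(),m.round(2),x.round(2)))
res.sort(key=lambda r:r[0])
for r in res[:5]:print(r)
E
timeout 500 python3 p5.py | tail -10
```

```text
0.4 0.12 0.3 A 0.0 0.0 [ 2.45 -0.3   0.26  2.13] B 0.0 0.0 [2.38 0.87 0.46 0.97]
0.4 0.12 0.4 A 0.0 0.0 [ 2.51 -0.82  0.14  2.67] B 0.0 0.0 [2.45 1.11 0.32 0.77]
0.4 0.16 0.2 A 0.0 0.0 [ 2.32 -0.08  0.53  1.88] B 0.0 0.0 [2.26 0.5  0.63 1.31]
0.4 0.16 0.3 A 0.0 0.0 [ 2.39 -0.18  0.4   2.  ] B 0.0 0.0 [2.33 0.46 0.47 1.38]
0.4 0.16 0.4 A 0.0 0.0 [ 2.46 -0.42  0.27  2.26] B 0.0 0.0 [2.4  0.4  0.3  1.48]
(np.float64(4.66508396189991e-13), [[0.38, -0.07, 0.28, 0.15, -0.43, -0.85], [0.42, -0.13, 0.32, 0.46, -0.23, -0.94]], [0.38, -0.08, 0.15, 0.47, 0.15, -0.33], array([-0.48,  0.01,  0.22,  2.57,  1.57,  0.34,  0.04]), array([ 0.58,  0.44, -0.54,  2.56,  2.67,  0.24, -0.81]))
(np.float64(1.868972749971259e-12), [[0.39, -0.19, 0.29, 0.45, -0.23, -0.76], [0.38, -0.02, 0.28, 0.84, 0.08, -0.04]], [0.38, -0.08, 0.16, 0.49, 0.15, -0.41], array([-0.36, -0.04,  0.01,  2.57,  1.43,  0.46,  0.17]), array([ 0.63,  0.45, -0.61,  2.56,  2.54,  0.25, -0.68]))
(np.float64(6.584820205381429e-12), [[0.37, -0.2, 0.31, 0.44, 0.2, -0.84], [0.4, -0.14, 0.29, 0.43, 0.37, -0.61]], [0.38, -0.08, 0.17, 0.46, 0.15, -0.49], array([-0.36,  0.03, -0.12,  2.57,  1.37,  0.6 ,  0.13]), array([ 0.68,  0.46, -0.67,  2.55,  2.43,  0.26, -0.57]))
(np.float64(6.765417997901482e-12), [[0.42, -0.04, 0.35, 0.69, -0.21, -0.17], [0.38, -0.1, 0.28, 0.12, 0.69, -0.4]], [0.38, -0.08, 0.16, 0.43, 0.15, -0.48], array([-0.4 ,  0.06, -0.07,  2.57,  1.36,  0.58,  0.14]), array([ 0.68,  0.46, -0.67,  2.55,  2.43,  0.26, -0.57]))
(np.float64(8.767459259535528e-12), [[0.41, -0.03, 0.33, 0.3, -0.39, -0.34], [0.42, -0.03, 0.33, 0.24, -0.4, -0.94]], [0.38, -0.08, 0.15, 0.41, 0.15, -0.43], array([-0.45,  0.06,  0.07,  2.57,  1.34,  0.49,  0.2 ]), array([ 0.67,  0.46, -0.65,  2.56,  2.46,  0.26, -0.6 ]))
```

Request:
move_arm:
  series:
    - [0,0,3,-2.05,-0.56,7.9]
    - [0,0,3,-2.05,-0.56,7.9]
    - [0,0,0,-2.05,-0.56,7.9]
    - [0,0,0,-2.05,-0.56,7.9]
    - [0,0,0,-2.05,-0.56,7.9]
    - [0,0,0,-2.05,-0.56,7.9]
    - [0,0,0,-2.05,-0.56,7.9]
    - [0,0,0,-2.05,-0.56,7.9]

```text
clock: 6.5
position: [0.3853, -0.0762, 0.298]
ee_rot: [2.379, 1.857, 0.359]
force: [-0.6, 0.4, 0.2]
width: 0.995
```

Request:
move_arm:
  series:
    - [0,0,0,-2.05,-0.56,7.9]
    - [0,0,0,-2.05,-0.56,7.9]
    - [0,0,0,-2.05,-0.56,7.9]
    - [0,0,0,-2.05,-0.56,7.9]
    - [0,0,0,-2.05,-0.56,7.9]
    - [0,0,0,-2.05,-0.56,7.9]
    - [0,0,0,-2.05,-0.56,7.9]
    - [0,0,0,-2.05,-0.56,7.9]

```text
clock: 7.3
position: [0.3852, -0.0762, 0.2981]
ee_rot: [0.963, 2.751, 0.213]
force: [0.4, -0.4, -1.2]
width: 0.999
```

Request:
move_arm:
  series:
    - [0,0,0,-2.05,-0.56,7.9]
    - [0,0,0,-2.05,-0.56,7.9]
    - [0,0,0,-2.05,-0.56,7.9]
    - [0,0,0,-2.05,-0.56,7.9]
    - [0,0,0,-2.05,-0.56,7.9]
    - [0,0,0,-2.05,-0.56,7.9]

```text
clock: 7.9
position: [0.3852, -0.0762, 0.2982]
ee_rot: [-0.264, 2.866, 0.064]
force: [1.1, -0.6, 0.7]
width: 0.999
```

```bash
sed -i 's/^for x in(.36/for x in():\n  pass\nfor x in(.36/; ' plan2.py; python3 - <<'E'
s=open('plan2.py').read().split('for x in()')[0];open('plan2.py','w').write(s)
E
cat > p6.py <<'E'
from plan3 import *
Bp=fk(B[0],V);rng=np.random.default_rng(3);print("NOW",q.round(2),fk(q,V)[0].round(3))
res=[]
for k in range(120):
    w=(round(rng.uniform(.37,.4),2),-.08,.28,round(rng.uniform(.3,.6),2),round(rng.uniform(-.1,.3),2),round(rng.uniform(-1,-.3),2))
    w2=(.385,-.075,.16,round(rng.uniform(.35,.5),2),.15,round(rng.uniform(-.6,-.2),2))
    x,r1=go(q,T2(*w),7);l=x
    x,r2=go(x,T2(*w2),7);m=x;em=np.linalg.norm(fk(x,V)[0]-T2(*w2)[0])*1000
    x,r3=go(x,T(.40,-.072,.08,.4,1),6);x,r4=go(x,Bp,4);P,R_=fk(x,V)
    res.append((np.linalg.norm(P-Bp[0])*1000+em,w,w2,l.round(2),m.round(2),x.round(2),r1.round(2).tolist(),r2.round(2).tolist()))
res.sort(key=lambda r:r[0])
for r in res[:4]:print(*r,sep="\n  ")
E
timeout 500 python3 p6.py | grep -A60 NOW
```

```text
NOW [-0.79 -0.32  0.74  2.2   0.2   0.92  1.6 ] [ 0.385 -0.076  0.298]
6.135488487472018e-06
  (0.38, -0.08, 0.28, 0.58, -0.06, -0.9)
  (0.385, -0.075, 0.16, 0.35, 0.15, -0.4)
  [-0.68  0.07 -0.21  2.53  1.08  1.24  0.15]
  [-0.39  0.03  0.04  2.56  1.08  0.5   0.48]
  [ 0.75  0.49 -0.76  2.55  2.29  0.29 -0.42]
  [-0.07, -0.06, -0.26, -7.29, -2.87, -0.72]
  [0.07, 0.07, -1.71, 4.0, 1.69, 0.53]
0.009021222663130438
  (0.39, -0.08, 0.28, 0.59, 0.11, -0.94)
  (0.385, -0.075, 0.16, 0.36, 0.15, -0.36)
  [-0.63  0.03 -0.28  2.57  1.23  1.18  0.15]
  [-0.33  0.02  0.03  2.56  1.05  0.45  0.54]
  [ 0.78  0.5  -0.79  2.55  2.24  0.31 -0.37]
  [0.07, -0.06, -0.26, -7.33, -3.59, 0.65]
  [-0.3, -0.22, -1.85, 4.2, 2.36, -0.73]
0.06688356033753665
  (0.38, -0.08, 0.28, 0.35, 0.09, -0.87)
  (0.385, -0.075, 0.16, 0.35, 0.15, -0.43)
  [-0.72  0.03 -0.06  2.44  0.97  1.21  0.41]
  [-0.5   0.04  0.12  2.57  1.12  0.53  0.43]
  [ 0.72  0.48 -0.72  2.55  2.35  0.28 -0.48]
  [-0.07, -0.06, -0.26, -7.12, -1.64, -0.44]
  [0.07, 0.07, -1.71, 3.58, 0.43, 0.48]
2.2365873917732433
  (0.38, -0.08, 0.28, 0.51, 0.04, -0.86)
  (0.385, -0.075, 0.16, 0.35, 0.15, -0.49)
  [-0.66  0.   -0.18  2.52  1.07  1.17  0.27]
  [-0.46  0.08  0.01  2.57  1.17  0.61  0.32]
  [ 0.71  0.47 -0.71  2.55  2.37  0.28 -0.5 ]
  [-0.07, -0.06, -0.26, -6.9, -2.68, -0.27]
  [0.07, 0.07, -1.71, 2.91, 1.31, 0.07]
```

Request:
move_arm:
  series:
    - [0,0,0,-6.4,-2.5,-0.6]
    - [0,0,-0.3,-6.4,-2.5,-0.6]
    - [0,0,-0.3,-6.4,-2.5,-0.6]
    - [-0.1,0,-0.3,-6.4,-2.5,-0.6]
    - [-0.1,-0.1,-0.3,-6.4,-2.5,-0.6]
    - [-0.1,-0.1,-0.3,-6.4,-2.5,-0.6]
    - [-0.1,-0.1,-0.2,-6.4,-2.5,-0.6]
    - [-0.1,-0.1,-0.1,-6.3,-2.5,-0.7]

```text
clock: 8.7
position: [0.3803, -0.0806, 0.2806]
ee_rot: [-0.267, 2.364, -1.162]
force: [-0.5, -0.4, -0.6]
width: 1.003
```

```bash
cat > p7.py <<'E'
from plan3 import *
Bp=fk(B[0],V);rng=np.random.default_rng(3);print("NOW",q.round(2),fk(q,V)[0].round(3))
res=[]
for k in range(80):
    w2=(.385,-.075,.16,round(rng.uniform(.3,.5),2),.15,round(rng.uniform(-.6,-.2),2))
    x,r2=go(q,T2(*w2),8);m=x;em=np.linalg.norm(fk(x,V)[0]-T2(*w2)[0])*1000
    x,r3=go(x,T(.40,-.072,.08,.4,1),6);x,r4=go(x,Bp,4);P,R_=fk(x,V)
    res.append((np.linalg.norm(P-Bp[0])*1000+em,w2,m.round(2),x.round(2),r2.round(2).tolist()))
res.sort(key=lambda r:r[0])
for r in res[:4]:print(*r,sep="\n  ")
E
timeout 500 python3 p7.py | grep -A60 NOW
```

```text
NOW [-0.69  0.07 -0.2   2.53  1.08  1.24  0.15] [ 0.38 -0.08  0.28]
4.0803591710044817e-10
  (0.385, -0.075, 0.16, 0.32, 0.15, -0.52)
  [-0.46  0.1  -0.03  2.55  1.13  0.66  0.34]
  [ 0.73  0.48 -0.73  2.55  2.34  0.28 -0.47]
  [0.06, 0.07, -1.5, 2.65, 1.54, 0.27]
7.982141760476907e-10
  (0.385, -0.075, 0.16, 0.32, 0.15, -0.51)
  [-0.45  0.09 -0.02  2.55  1.12  0.65  0.36]
  [ 0.73  0.48 -0.73  2.55  2.34  0.28 -0.47]
  [0.06, 0.07, -1.5, 2.72, 1.55, 0.28]
1.5611613106675962e-09
  (0.385, -0.075, 0.16, 0.33, 0.15, -0.49)
  [-0.44  0.08 -0.01  2.56  1.13  0.62  0.37]
  [ 0.73  0.48 -0.73  2.55  2.34  0.28 -0.47]
  [0.06, 0.07, -1.5, 2.87, 1.51, 0.33]
3.4047351665338326e-09
  (0.385, -0.075, 0.16, 0.33, 0.15, -0.48)
  [-0.44  0.08 -0.01  2.55  1.12  0.61  0.38]
  [ 0.73  0.48 -0.73  2.55  2.33  0.28 -0.46]
  [0.06, 0.07, -1.5, 2.94, 1.52, 0.34]
```

Request:
move_arm:
  series:
    - [0.06,0.07,-1.5,2.8,1.5,0.3]
    - [0.06,0.07,-1.5,2.8,1.5,0.3]
    - [0.06,0.07,-1.5,2.8,1.5,0.3]
    - [0.06,0.07,-1.5,2.8,1.5,0.3]
    - [0.06,0.07,-1.5,2.8,1.5,0.3]
    - [0.06,0.07,-1.5,2.8,1.5,0.3]
    - [0.06,0.07,-1.5,2.8,1.5,0.3]
    - [0.06,0.07,-1.5,2.8,1.5,0.3]

```text
clock: 9.5
position: [0.3845, -0.0749, 0.1596]
ee_rot: [-0.311, 2.696, -0.649]
force: [0.5, 0.2, -0.6]
width: 0.997
```

```bash
cat > p8.py <<'E'
from plan3 import *
Bp=fk(B[0],V);print("NOW",q.round(2),fk(q,V)[0].round(3))
x,r3=go(q,T(.395,-.073,.08,.4,1),8);print(r3.round(2),x.round(2),fk(x,V)[0].round(3));x,r4=go(x,Bp,5);print(r4.round(2),x.round(2),fk(x,V)[0]-Bp[0])
E
python3 p8.py | grep -A60 NOW
```

```text
NOW [-0.43  0.09 -0.04  2.55  1.12  0.63  0.36] [ 0.384 -0.075  0.159]
[ 0.14  0.02 -0.99  3.57  0.01  0.15] [ 0.53  0.27 -0.46  2.52  2.17  0.12 -0.34] [ 0.416 -0.101  0.093]
[-0.14  0.61 -0.99  0.91  0.24  0.48] [ 0.73  0.48 -0.73  2.55  2.34  0.28 -0.48] [9.20985510e-13 3.25156568e-13 1.72607068e-12]
```

Request:
move_arm:
  series:
    - [0.1,0,-1,3.5,0,0.15]
    - [0.1,0,-1,3.5,0,0.15]
    - [0.1,0,-1,3.5,0,0.15]
    - [0.1,0,-1,3.5,0,0.15]
    - [0.1,0,-1,3.5,0,0.15]
    - [0.1,0,-1,3.5,0,0.15]

```text
clock: 10.1
position: [0.3904, -0.0745, 0.1006]
ee_rot: [-0.231, 2.737, -0.144]
force: [1.6, 0.2, -0.4]
width: 1.0
```

```bash
python3 p8.py | grep -A60 NOW
```

```text
NOW [ 0.3   0.19 -0.35  2.57  1.63  0.15  0.11] [ 0.39  -0.075  0.1  ]
[ 0.06  0.02 -0.25  0.96  0.02  0.06] [ 0.71  0.32 -0.65  2.54  1.99  0.12 -0.13] [ 0.397 -0.081  0.081]
[ 0.25  0.22 -0.74  0.28 -0.17  0.11] [ 0.83  0.52 -0.86  2.54  2.15  0.34 -0.28] [ 5.06517051e-12 -7.56908425e-13  1.08028517e-11]
```

Request:
move_arm:
  series:
    - [0.1,0,-0.5,1.5,0,0.1]
    - [0.1,0,-0.5,1.5,0,0.1]
    - [0.1,0,-0.5,1.5,0,0.1]
    - [0.1,0,-0.5,1.5,0,0.1]
    - [0.1,0.1,-0.7,0.5,-0.1,0.1]
    - [0,0,0,0,0,0]

```text
clock: 10.7
position: [0.3951, -0.0737, 0.0733]
ee_rot: [-0.21, 2.732, 0.011]
force: [-0.3, -0.1, 0.2]
width: 0.997
```

```bash
python3 p8.py | grep -A60 NOW
```

```text
NOW [ 0.74  0.35 -0.72  2.55  2.03  0.18 -0.18] [ 0.395 -0.074  0.073]
[0.01 0.01 0.09 0.16 0.03 0.01] [ 0.72  0.32 -0.67  2.53  1.98  0.12 -0.13] [ 0.397 -0.079  0.08 ]
[ 0.25  0.17 -0.74  0.22 -0.17  0.08] [ 0.84  0.53 -0.87  2.54  2.14  0.34 -0.27] [ 4.87837548e-12 -8.71844263e-13  1.04559486e-11]
```

```bash
cat > push.py <<'E'
from plan3 import *
b=np.load("pose.npy")[3:6];c0=np.load("pose.npy")[:3]
def inbay(w,b=b):
    d=w[:2]-b[:2];cc,s=np.cos(b[2]),np.sin(b[2]);return np.r_[cc*d[0]+s*d[1],-s*d[0]+cc*d[1],w[2]-b[2]]
def toworld(u,b=b):
    P=W(b,[[u[0],u[1],0]])[0];return np.r_[P[0],P[1],u[2]+b[2]]
def tgt(u,gap,t,off=.006,h=.03,b=b):
    p,R=forcrate(toworld(u,b),gap,tilt=t,off=off,h=h);return p,R@F
def seq(q,wps):
    # wps: (u,gap,t,n)
    out=[]
    for u,g,t,n in wps:
        q,r=go(q,tgt(np.array(u),g,t),n);P=fk(q,V)[0];e=np.linalg.norm(P-tgt(np.array(u),g,t)[0])*1000
        print("u",np.round(u,3),"t",t,"n",n,r.round(2).tolist(),"q",q.round(2),"err%.1f"%e)
    return q
E
python3 - <<'E' | grep -v "^ \|^W\|^B\|^U"
from push import *
u0=inbay(c0);print("u0",u0.round(4))
seq(q,[(u0,.012,.43,5),(u0,-.006,.45,3),((-.137,-.0065,.075),0,.47,2),((-.123,-.003,.035),0,.5,2),((-.108,0,0),0,.52,2),((-.05,0,0),0,.6,7),((-.01,0,0),0,.62,5),((0,0,0),0,.62,2)])
E
```

```text
u0 [-0.1499 -0.0113  0.1143]
u [-0.15  -0.011  0.114] t 0.43 n 5 [0.47, -0.02, -0.59, 0.3, -0.29, 0.01] q [ 0.84  0.53 -0.86  2.53  2.17  0.33 -0.28] err0.0
u [-0.15  -0.011  0.114] t 0.45 n 3 [0.58, 0.09, -0.01, 0.06, -0.38, -0.0] q [ 0.83  0.56 -0.87  2.51  2.18  0.36 -0.29] err0.0
u [-0.137 -0.006  0.075] t 0.47 n 2 [0.32, 0.34, -0.02, 0.07, -0.57, -1.13] q [ 0.82  0.58 -0.91  2.52  2.19  0.43 -0.35] err0.0
u [-0.123 -0.003  0.035] t 0.5 n 2 [0.68, 0.32, -0.03, 0.08, -0.86, -1.15] q [ 0.8   0.62 -0.95  2.52  2.19  0.52 -0.42] err0.0
u [-0.108  0.     0.   ] t 0.52 n 2 [0.74, 0.28, -0.02, 0.03, -0.57, -1.0] q [ 0.76  0.64 -0.96  2.51  2.18  0.58 -0.47] err0.0
u [-0.05  0.    0.  ] t 0.6 n 7 [0.82, 0.03, -0.02, 0.02, -0.65, -0.0] q [ 0.75  0.73 -0.97  2.44  2.27  0.66 -0.49] err0.0
u [-0.01  0.    0.  ] t 0.62 n 5 [0.8, 0.03, -0.01, 0.01, -0.23, 0.0] q [ 0.72  0.75 -0.94  2.37  2.26  0.64 -0.45] err0.0
u [0 0 0] t 0.62 n 2 [0.5, 0.02, -0.0, 0.0, 0.0, -0.0] q [ 0.71  0.75 -0.93  2.34  2.25  0.63 -0.44] err0.0
```

Request:
move_arm:
  series:
    - [0.47,0,-0.59,0.3,-0.3,0]
    - [0.47,0,-0.59,0.3,-0.3,0]
    - [0.47,0,-0.59,0.3,-0.3,0]
    - [0.47,0,-0.59,0.3,-0.3,0]
    - [0.47,-0.1,-0.59,0.3,-0.3,0]
    - [0,0,0,0,0,0]

```text
clock: 11.3
position: [0.4194, -0.0742, 0.0442]
ee_rot: [-0.205, 2.703, 0.042]
force: [0.6, 0.1, 0.3]
width: 1.0
```

Request:
move_arm:
  series:
    - [0.4,0.06,0,0,-0.3,0]
    - [0.4,0.06,0,0,-0.3,0]

```text
clock: 11.5
position: [0.4282, -0.0728, 0.0452]
ee_rot: [-0.207, 2.691, 0.038]
force: [-0.6, 0.3, -0.3]
width: 0.999
```

Request:
move_arm:
  series:
    - [0.4,0.06,0,0,-0.3,0]

```text
clock: 11.6
position: [0.4302, -0.0724, 0.0445]
ee_rot: [-0.205, 2.688, 0.038]
force: [-23.5, -5.0, 18.7]
width: 0.999
```

Request:
move_arm:
  series:
    - [0.4,0.06,0,0,-0.2,0]

```text
clock: 11.7
position: [0.4315, -0.0719, 0.0436]
ee_rot: [-0.205, 2.689, 0.037]
force: [-22.6, -5.7, 16.5]
width: 1.0
```

Request:
move_arm:
  series:
    - [0.3,0.1,0.15,0,-0.2,0]

```text
clock: 11.8
position: [0.4352, -0.0709, 0.045]
ee_rot: [-0.205, 2.685, 0.038]
force: [-8.6, -1.8, -4.9]
width: 1.003
```

```bash
python3 - <<'E'
from h import *
s=monitor.observe();print(s["force"].round(1),s["ft_torque"].round(2),s["position"].round(4))
im=cam("side");q=np.load("pose.npy")
crop(im,"pics/p1.png",230,60,150,160,3.7)
E
```

```text
[-8.6 -1.8 -4.9] [-0.4   2.41 -0.21] [ 0.4352 -0.0709  0.045 ]
```

View pics/p1.png

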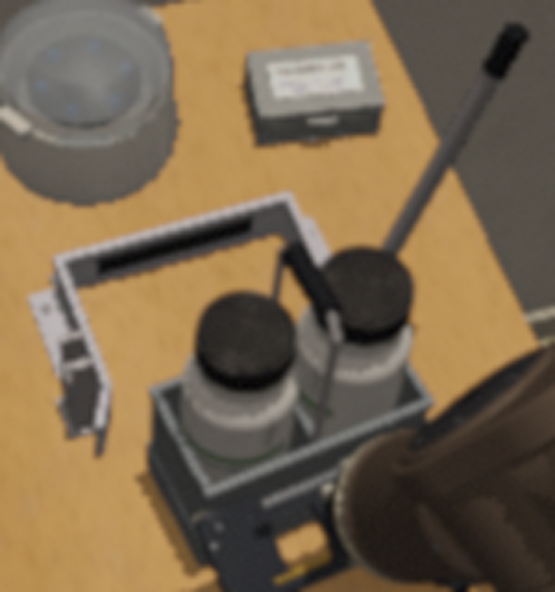

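```bash
python3 - <<'E' | grep -v "^ \|^W\|^B\|^U"
from push import *
seq(q,[((-.130,-.006,.07),0,.47,2),((-.118,-.002,.03),0,.5,2),((-.106,0,0),0,.52,2),((-.05,0,0),0,.6,7)])
E
```

```text
u [-0.13  -0.006  0.07 ] t 0.47 n 2 [0.65, 0.31, -0.13, 0.26, -0.51, -1.31] q [ 0.8   0.58 -0.9   2.5   2.17  0.43 -0.35] err0.0
u [-0.118 -0.002  0.03 ] t 0.5 n 2 [0.58, 0.34, -0.03, 0.07, -0.86, -1.15] q [ 0.78  0.62 -0.94  2.51  2.19  0.52 -0.43] err0.0
u [-0.106  0.     0.   ] t 0.52 n 2 [0.59, 0.21, -0.02, 0.03, -0.57, -0.86] q [ 0.76  0.64 -0.95  2.5   2.18  0.58 -0.47] err0.0
u [-0.05  0.    0.  ] t 0.6 n 7 [0.79, 0.03, -0.02, 0.02, -0.65, 0.0] q [ 0.75  0.73 -0.96  2.44  2.27  0.66 -0.49] err0.0
```

Request:
move_arm:
  series:
    - [0.65,0.3,0,0.2,-0.5,-1.3]
    - [0.65,0.3,0,0.2,-0.5,-1.3]
    - [0.6,0.34,0,0.1,-0.8,-1.2]

```text
clock: 12.15
position: [0.4555, -0.0613, 0.0453]
ee_rot: [-0.112, 2.656, 0.025]
force: [-7.3, -2.4, -3.5]
width: 0.997
```

Request:
move_arm:
  series:
    - [0.6,0.34,0,0.1,-0.8,-1.2]
    - [0.6,0.2,0,0,-0.6,-0.9]

```text
clock: 12.35
position: [0.4671, -0.0556, 0.045]
ee_rot: [-0.063, 2.634, 0.015]
force: [-7.6, -0.8, -3.8]
width: 1.0
```

```bash
python3 - <<'E'
from h import *
s=monitor.observe();print(s["force"].round(1),s["ft_torque"].round(2),s["position"].round(4))
crop(cam("side"),"pics/p2a.png",235,90,110,110,3.6);crop(cam("top"),"pics/p2b.png",230,95,110,110,3.6)
cv2.imwrite("pics/p2.png",np.hstack([cv2.imread("pics/p2a.png"),cv2.imread("pics/p2b.png")]))
E
```

```text
[-7.6 -0.8 -3.8] [-0.1   2.48 -0.1 ] [ 0.4671 -0.0556  0.045 ]
```

View pics/p2.png

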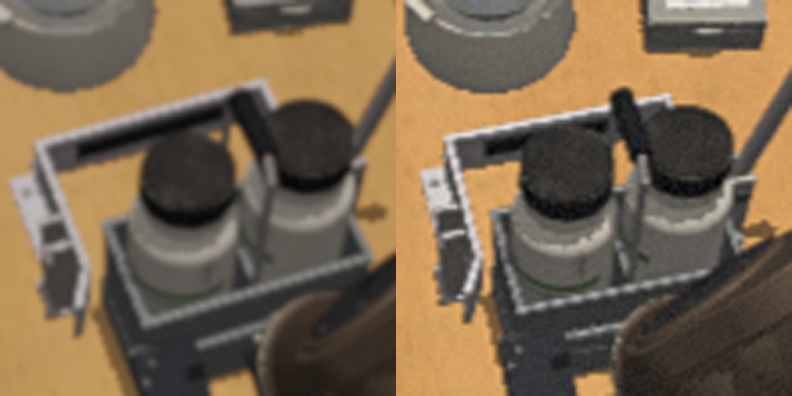

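```bash
cat > f2.py <<'E'
from push import *
def fitcrate(cs,ct,so,to,f,z=.112,e=.003):
    s,t=cam("side"),cam("top");P=[[-.044+e,.082-e,z],[-.044+e,-.082+e,z],[.044-e,.082-e,z]]
    N=lambda a,o:np.array(a,float)/f+o-.37
    r=least_squares(lambda q:np.r_[(proj(s,W(q,P[:len(cs)]))-N(cs,so)).ravel(),(proj(t,W(q,P[:len(ct)]))-N(ct,to)).ravel()],[.55,-.07,.05])
    print("CRATE",r.x.round(4),"bay",inbay(r.x).round(4),r.fun.round(1));return r.x
E
python3 - <<'E' | grep "CRATE\|HAND\|u "
from f2 import *
fitcrate([(148,325),(370,260),(103,225)],[(120,318),(339,268),(97,212)],(235,90),(230,95),3.6)
P=monitor.observe()["position"];R=Ro.from_rotvec(monitor.observe()["ee_rot"]).as_matrix();print("HAND",inbay(np.r_[P[:2],0])[:2].round(4),R[:,2].round(3), np.arctan2(R[1,2],R[0,2])-b[2])
seq(q,[((-.10,0,0),0,.53,2),((-.05,0,0),0,.6,7),((-.01,0,0),0,.62,5),((0,0,0),0,.62,2)])
E
```

```text
CRATE [ 0.5271 -0.0573  0.0455] bay [-0.1129  0.0004  0.0103] [-1.1  0.1 -0.3 -0.4  0.1 -0.2  0.3 -0.9  1.8  0.4 -0.8  1.1]
HAND [-0.1722  0.0044] [ 0.486  0.023 -0.874] 0.011887496928580522
u [-0.1  0.   0. ] t 0.53 n 2 [0.54, 0.11, -0.17, 0.06, -0.62, -0.38] q [ 0.76  0.65 -0.95  2.5   2.2   0.59 -0.48] err0.0
u [-0.05  0.    0.  ] t 0.6 n 7 [0.7, 0.02, -0.02, 0.02, -0.57, 0.0] q [ 0.74  0.73 -0.96  2.44  2.27  0.66 -0.49] err0.0
u [-0.01  0.    0.  ] t 0.62 n 5 [0.8, 0.03, -0.01, 0.01, -0.23, 0.0] q [ 0.71  0.75 -0.93  2.37  2.26  0.64 -0.46] err0.0
u [0 0 0] t 0.62 n 2 [0.5, 0.02, -0.0, 0.0, 0.0, -0.0] q [ 0.7   0.75 -0.92  2.34  2.25  0.63 -0.44] err0.0
```

Aligned well (y≈0, yaw 0.01). Pushing in, watching the force.

Request:
move_arm:
  series:
    - [0.6,0.1,-0.03,0.1,-0.6,-0.4]
    - [0.6,0.06,-0.03,0,-0.6,-0.3]
    - [0.7,0.03,0,0,-0.6,0]

```text
clock: 12.85
position: [0.4854, -0.0534, 0.0443]
ee_rot: [-0.049, 2.603, 0.012]
force: [-11.4, -1.6, 0.6]
width: 1.003
```

Request:
move_arm:
  series:
    - [0.7,0.03,0,0,-0.6,0]
    - [0.7,0.03,0,0,-0.6,0]
    - [0.7,0.03,0,0,-0.5,0]

```text
clock: 13.15
position: [0.507, -0.0527, 0.0442]
ee_rot: [-0.048, 2.573, 0.012]
force: [-8.5, 0.0, -4.0]
width: 0.998
```

Request:
move_arm:
  series:
    - [0.7,0.03,0,0,-0.4,0]
    - [0.7,0.03,0,0,-0.4,0]
    - [0.7,0.03,0,0,-0.2,0]

```text
clock: 13.45
position: [0.528, -0.0518, 0.044]
ee_rot: [-0.048, 2.556, 0.011]
force: [-8.7, -0.1, -4.7]
width: 1.003
```

Request:
move_arm:
  series:
    - [0.8,0.03,0,0,-0.1,0]
    - [0.8,0.03,0,0,-0.1,0]
    - [0.8,0.03,0,0,-0.1,0]
    - [0.8,0.03,0,0,-0.1,0]

```text
clock: 13.85
position: [0.5602, -0.0506, 0.044]
ee_rot: [-0.048, 2.549, 0.011]
force: [-8.6, 0.1, -4.4]
width: 1.004
```

Request:
move_arm:
  series:
    - [0.5,0.02,0,0,0,0]
    - [0.4,0.01,0,0,0,0]

```text
clock: 14.05
position: [0.5693, -0.0503, 0.0441]
ee_rot: [-0.048, 2.549, 0.011]
force: [-8.6, 0.4, -3.8]
width: 1.002
```

Request:
move_arm:
  series:
    - [0.3,0.01,0,0,0,0]

```text
clock: 14.15
position: [0.5722, -0.0502, 0.044]
ee_rot: [-0.048, 2.549, 0.011]
force: [-8.4, 0.3, -4.4]
width: 0.999
```

Request:
move_arm:
  series:
    - [0.3,0.01,0,0,0,0]

```text
clock: 14.25
position: [0.575, -0.0501, 0.0439]
ee_rot: [-0.048, 2.549, 0.011]
force: [-7.7, 0.3, -4.5]
width: 0.997
```

Request:
move_arm:
  series:
    - [0.2,0.01,0,0,0,0]

```text
clock: 14.35
position: [0.5771, -0.05, 0.044]
ee_rot: [-0.048, 2.549, 0.011]
force: [-7.9, 0.4, -4.7]
width: 1.002
```

Request:
move_arm:
  series:
    - [0.2,0.01,0,0,0,0]

```text
clock: 14.45
position: [0.579, -0.0499, 0.0439]
ee_rot: [-0.048, 2.549, 0.011]
force: [-7.7, -0.2, -5.9]
width: 1.001
```

Request:
move_arm:
  series:
    - [0.2,0.01,0,0,0,0]

```text
clock: 14.55
position: [0.5809, -0.0498, 0.0439]
ee_rot: [-0.048, 2.549, 0.011]
force: [-8.1, -0.6, -4.1]
width: 0.996
```

Request:
move_arm:
  series:
    - [0.2,0.01,0,0,0,0]

```text
clock: 14.65
position: [0.5816, -0.0499, 0.0433]
ee_rot: [-0.048, 2.551, 0.011]
force: [-22.1, -3.9, 6.7]
width: 1.005
```

Request:
move_arm:
  series:
    - [0.2,0.01,0,0,0,0]

```text
clock: 14.75
position: [0.582, -0.0498, 0.043]
ee_rot: [-0.049, 2.553, 0.01]
force: [-34.7, -4.9, 20.2]
width: 1.0
```

Request:
move_arm:
  series:
    - [0.2,0.01,0,0,0,0]

```text
clock: 14.85
position: [0.5823, -0.0497, 0.0427]
ee_rot: [-0.049, 2.555, 0.01]
force: [-47.5, -6.7, 31.0]
width: 1.0
```

Request:
move_arm:
  series:
    - [-0.4,0,0,0,0,0]
    - [-0.8,0,0.1,0,0,0]
    - [-1.5,-0.1,0.3,0,0,0]
    - [-2,-0.1,1,0,0,0]
    - [-2,-0.1,3,0,0,0]
    - [-1,0,4,0,0,0]
    - [0,0,5,0,0,0]
    - [0,-1,5,0,0,0]
  grip: 0

```text
clock: 15.65
position: [0.5032, -0.0645, 0.1534]
ee_rot: [-0.05, 2.584, -0.029]
force: [-1.4, -1.3, 0.0]
width: 0.356
```

Request:
move_arm:
  series:
    - [-1,-3,4,0,0,0]
    - [-2,-4,4,0,0,0]
    - [-2,-4,3,0,0,0]
    - [-1,-4,2,0,0,0]
    - [0,-4,0,0,0,0]
    - [0,-2,0,0,0,0]
    - [0,0,0,0,0,0]

```text
clock: 16.35
position: [0.4789, -0.1937, 0.1903]
ee_rot: [-0.024, 2.604, -0.051]
force: [-0.3, 0.1, 0.6]
width: 0.003
```

```bash
python3 - <<'E'
from h import *
s=monitor.observe();print(s["force"].round(1),s["joints"].round(2),s["width"])
crop(cam("side"),"pics/p3a.png",230,60,130,140,3.05);crop(cam("top"),"pics/p3b.png",230,65,130,140,3.05)
cv2.imwrite("pics/p3.png",np.hstack([cv2.imread("pics/p3a.png"),cv2.imread("pics/p3b.png")]))
E
```

```text
[-0.3  0.1  0.6] [ 1.42  0.37 -1.22  2.26  0.83  0.3   1.17] 0.0029411496389954855
```

View pics/p3.png

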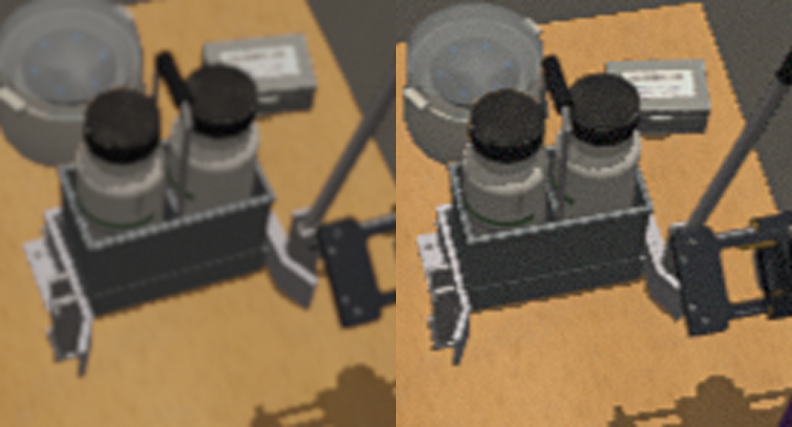

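```bash
cat > bar.py <<'E'
from push import *
bb=np.array([.643,-.0536,.0352])
def bt(y,z,t=.6,x=-.058,dx=0,yaw=.035,flip=1):
    """corner point: fingertip lower edge, +y corner of closed fingers (half width .019) at bay (x,y,z)"""
    P=W(bb,[[x+dx,y-.019,0]])[0];tz=z+.0095*np.sin(t)  # tip centre height
    p=np.array([P[0],P[1],tz])+ -.019*np.array([np.sin(t)*np.cos(yaw),np.sin(t)*np.sin(yaw),-np.cos(t)])
    _,R=target(0,0,0,yaw,t);return p,(R@F if flip else R)
def arc(th,r=.19,off=.007):
    return -.108+r*np.cos(th)-off*np.sin(th), .07+r*np.sin(th)+off*np.cos(th)
def chain(q,tl):
    for name,tg,n in tl:
        q,r=go(q,tg,n);P,Q=fk(q,V);print(name,n,r.round(2).tolist(),"q",q.round(2),"P",P.round(3),"err%.1f"%(1000*np.linalg.norm(P-tg[0])))
    return q
E
cat > p9.py <<'E'
from bar import *
import sys
P,Q=fk(q,V);print("NOW",q.round(2),P.round(3),Q[:,2].round(2))
up=(np.array([.47,-.22,.31]),bt(0,0)[1])
L=[("up",up,8)]
y,z=arc(1.81,.18)
L+=[("side",bt(y-.05,z-.0,dx=-.06),6),("pre",bt(y-.03,z),6)]
for th in(1.7,1.4,1.1,.8,.5,.25,.1,0):
    L.append(("th%.2f"%th,bt(*arc(th,.18)),5))
chain(q,L)
E
python3 p9.py | grep "NOW\|up\|side\|pre\|th"
```

```text
NOW [ 1.42  0.37 -1.23  2.26  0.83  0.3   1.16] [ 0.479 -0.19   0.19 ] [ 0.51 -0.03 -0.86]
up 8 [-0.11, -0.38, 1.5, 0.31, -0.45, 0.17] q [ 1.82  0.18 -1.27  2.09 -0.23  0.52  2.28] P [ 0.447 -0.267  0.295] err55.1
side 6 [1.26, -0.28, -0.5, -0.04, -0.31, 0.9] q [ 1.46  0.35 -1.05  2.01 -0.01  0.43  2.14] P [ 0.522 -0.284  0.264] err0.0
pre 6 [0.99, 0.37, -0.0, 0.0, -0.0, -0.0] q [ 1.21  0.36 -0.9   1.94  0.07  0.41  1.98] P [ 0.582 -0.262  0.264] err0.0
th1.70 5 [-0.03, 0.99, 0.09, 0.0, 0.0, -0.0] q [ 1.14  0.3  -0.89  2.    0.06  0.38  1.9 ] P [ 0.58  -0.213  0.269] err0.0
th1.40 5 [-0.04, 1.08, 0.02, 0.0, 0.0, -0.0] q [ 1.03  0.24 -0.86  2.05  0.08  0.35  1.78] P [ 0.578 -0.159  0.27 ] err0.0
th1.10 5 [-0.04, 1.03, -0.3, -0.0, 0.0, -0.0] q [ 0.83  0.2  -0.75  2.12  0.16  0.28  1.59] P [ 0.576 -0.108  0.255] err0.0
th0.80 5 [-0.03, 0.9, -0.59, -0.0, 0.0, -0.0] q [ 0.52  0.19 -0.53  2.19  0.35  0.19  1.31] P [ 0.575 -0.063  0.225] err0.0
th0.50 5 [-0.02, 0.68, -0.83, -0.0, -0.0, -0.0] q [ 0.06  0.22 -0.12  2.28  0.63  0.12  0.94] P [ 0.558 -0.041  0.174] err22.0
th0.25 5 [0.3, 0.61, -0.63, 0.35, -0.6, 0.22] q [-0.34  0.29  0.29  2.35  1.15  0.12  0.36] P [ 0.533 -0.072  0.128] err74.5
th0.10 5 [0.8, 1.34, -0.25, 1.7, -1.39, 1.1] q [ 0.12  0.36 -0.29  2.34  2.2   0.24 -0.68] P [ 0.571 -0.021  0.119] err17.0
th0.00 5 [0.04, 0.36, -0.41, 0.46, -0.02, 0.31] q [ 0.23  0.43 -0.43  2.34  2.33  0.3  -0.79] P [ 0.572 -0.003  0.098] err0.0
```

```bash
cat > p10.py <<'E'
from bar import *
P,Q=fk(q,V);rng=np.random.default_rng(5);print("NOW",q.round(2),P.round(3))
def rolled(tg,roll):
    return tg[0],Ro.from_rotvec([roll,0,0]).as_matrix()@tg[1]
ths=[1.81,1.5,1.2,.9,.6,.3,0];ts0=1.0
res=[]
for k in range(60):
    t0=rng.uniform(.85,1.2);roll=rng.uniform(-.7,.7);z1=rng.uniform(.25,.33);yy=rng.uniform(-.26,-.12);xx=rng.uniform(.46,.52)
    y,z=arc(1.81,.18)
    L=[(rolled((np.array([xx,yy,z1]),bt(0,0,t=t0)[1]),roll),10),(bt(y-.05,z,t=t0,dx=-.06),8),(bt(y-.03,z,t=t0),6)]
    for th in ths:
        t=.6+(t0-.6)*min(th/1.6,1);L.append((bt(*arc(th,.18),t=t),6))
    x=q;E=[];S=[]
    for tg,n in L:
        x,r=go(x,tg,n);PP,QQ=fk(x,V);E.append(1000*np.linalg.norm(PP-tg[0])+np.degrees(Ro.from_matrix(QQ.T@tg[1]).magnitude()));S.append(x)
    res.append((max(E[1:]),np.round([t0,roll,z1,yy,xx],2),np.round(E,1),S[0].round(2),S[2].round(2),S[-1].round(2)))
res.sort(key=lambda r:r[0])
for r in res[:4]:print("RES",*r,sep="\n  ")
E
timeout 550 python3 p10.py | grep -A40 NOW
```

```text
NOW [ 1.42  0.37 -1.23  2.26  0.83  0.3   1.16] [ 0.479 -0.19   0.19 ]
RES
  1.6942138680328553e-09
  [ 1.15 -0.38  0.32 -0.14  0.46]
  [127.   0.   0.   0.   0.   0.   0.   0.   0.   0.]
  [ 1.08 -0.14 -0.67  2.57  3.2   0.55 -1.15]
  [ 1.07  0.4  -0.48  2.33  3.97  0.71 -1.78]
  [ 0.02  0.4  -0.17  2.36  2.66  0.24 -1.15]
RES
  2.2529441794892464
  [ 1.15 -0.15  0.29 -0.17  0.46]
  [419.8   2.3   0.    0.    0.    0.    0.    0.    0.    0. ]
  [ 2.52  0.26 -1.27  2.57  3.79  0.3  -1.5 ]
  [ 1.5   0.59 -1.08  2.3   3.65  0.44 -1.33]
  [ 0.21  0.43 -0.4   2.35  2.35  0.29 -0.82]
RES
  3.0326988553555867
  [ 1.16 -0.36  0.3  -0.13  0.47]
  [122.1   3.    0.    0.    0.    0.    0.    0.    0.    0. ]
  [ 1.71  0.03 -1.27  2.57  3.27  0.67 -1.14]
  [ 1.55  0.65 -1.15  2.3   3.54  0.43 -1.18]
  [ 0.27  0.44 -0.48  2.34  2.28  0.31 -0.73]
RES
  21.416321920610187
  [ 1.17 -0.51  0.28 -0.13  0.47]
  [142.   21.4   0.    0.    0.    0.    0.    0.    0.    0. ]
  [ 1.35  0.27 -1.26  2.57  2.83  0.96 -0.63]
  [ 1.56  0.68 -1.18  2.31  3.49  0.43 -1.11]
  [ 0.3   0.45 -0.52  2.34  2.24  0.33 -0.69]
```

```bash
cat > p11.py <<'E'
from bar import *
P,Q=fk(q,V);print("NOW",q.round(2),P.round(3))
o=lambda t,yaw=.035:target(0,0,0,yaw,t)[1]@F
ths=[1.5,1.2,.9,.6,.3,0]
def trial(t1,t2,t0,x1,z1,n=1,pr=False):
    y,z=arc(1.81,.18)
    L=[("back",(np.array([.50,-.06,.15]),o(t1)),8),("low",(np.array([x1,-.06,z1]),o(t1)),6),("tilt",(np.array([x1,-.06,.17]),o(t2)),6),("raise",(np.array([.48,-.07,.27]),o(t0)),8),("side",bt(y-.05,z,t=t0,dx=-.07),8),("pre",bt(y-.03,z,t=t0),6)]
    for th in ths:L.append(("th%.2f"%th,bt(*arc(th,.18),t=.6+(t0-.6)*min(th/1.6,1)),6))
    x=q;E=[]
    for nm,tg,n in L:
        x,r=go(x,tg,n);PP,QQ=fk(x,V);e=1000*np.linalg.norm(PP-tg[0])+np.degrees(Ro.from_matrix(QQ.T@tg[1]).magnitude());E.append(e)
        if pr:print("R",nm,n,r.round(2).tolist(),x.round(2),PP.round(3),"e%.1f"%e)
    return E
if __name__=="__main__":
    best=None
    for t1 in(.6,.75):
      for t2 in(.8,.95):
        for t0 in(1.0,1.15):
          for x1,z1 in((.5,.08),(.47,.1)):
            E=trial(t1,t2,t0,x1,z1);m=max(E[2:])
            if best is None or m<best[0]:best=(m,(t1,t2,t0,x1,z1))
    print("R",best);trial(*best[1],pr=True)
E
timeout 550 python3 p11.py | grep "NOW\|^R"
```

```text
NOW [ 1.42  0.37 -1.23  2.26  0.83  0.3   1.16] [ 0.479 -0.19   0.19 ]
R (np.float64(24.62393867305581), (0.6, 0.8, 1.0, 0.47, 0.1))
R back 8 [0.27, 1.62, -0.5, 0.31, -0.45, 0.17] [ 0.77  0.29 -0.83  2.42  1.81  0.23 -0.14] [ 0.491 -0.077  0.145] e22.9
R low 6 [-0.35, 0.28, -0.76, 0.38, -0.29, 0.25] [ 0.91  0.51 -1.07  2.52  2.18  0.49 -0.46] [ 0.47 -0.06  0.1 ] e0.0
R tilt 6 [-0.0, 0.0, 1.17, 0.07, -1.91, -0.0] [ 1.15  0.42 -1.27  2.57  2.48  0.53 -0.72] [ 0.485 -0.066  0.178] e19.1
R raise 8 [-0.06, -0.06, 1.14, 0.03, -1.29, 0.11] [ 1.48  0.11 -1.27  2.57  3.42  0.45 -1.62] [ 0.484 -0.089  0.27 ] e21.9
R side 8 [0.29, -2.45, -0.11, -0.01, 0.01, 0.27] [ 1.8   0.58 -1.27  2.27  4.01  0.14 -1.66] [ 0.498 -0.302  0.25 ] e24.6
R pre 6 [1.31, 0.65, 0.19, -0.04, -0.18, 0.3] [ 1.47  0.49 -1.06  2.22  3.85  0.23 -1.63] [ 0.576 -0.263  0.261] e0.0
R th1.50 6 [-0.05, 1.42, 0.12, -0.01, 0.24, -0.0] [ 1.25  0.31 -0.96  2.32  3.63  0.29 -1.62] [ 0.574 -0.177  0.269] e0.0
R th1.20 6 [-0.02, 0.88, -0.15, -0.03, 0.72, -0.0] [ 1.02  0.23 -0.85  2.33  3.43  0.23 -1.58] [ 0.573 -0.124  0.26 ] e0.0
R th0.90 6 [-0.01, 0.8, -0.41, -0.03, 0.72, -0.0] [ 0.64  0.19 -0.59  2.36  3.12  0.19 -1.41] [ 0.572 -0.077  0.235] e0.0
R th0.60 6 [-0.01, 0.64, -0.62, -0.03, 0.72, -0.0] [ 0.27  0.21 -0.33  2.37  2.82  0.2  -1.22] [ 0.571 -0.038  0.198] e0.0
R th0.30 6 [0.0, 0.42, -0.79, -0.03, 0.72, -0.0] [ 0.08  0.3  -0.21  2.38  2.68  0.22 -1.15] [ 0.572 -0.013  0.151] e0.0
R th0.00 6 [0.01, 0.17, -0.88, -0.03, 0.72, -0.0] [ 0.03  0.4  -0.18  2.36  2.65  0.25 -1.13] [ 0.572 -0.003  0.098] e0.0
```

Request:
move_arm:
  series:
    - [0.2,1.6,-0.5,0.3,-0.4,0.2]
    - [0.2,1.6,-0.5,0.3,-0.4,0.2]
    - [0.2,1.6,-0.5,0.3,-0.4,0.2]
    - [0.2,1.6,-0.5,0.3,-0.4,0.2]
    - [0.2,1.6,-0.5,0.3,-0.4,0.2]
    - [0.2,1.6,-0.5,0.3,-0.4,0.2]
    - [0.2,1.6,-0.5,0.3,-0.4,0.2]
    - [0.2,1.6,-0.5,0.3,-0.4,0.2]

```text
clock: 17.25
position: [0.4933, -0.0734, 0.1544]
ee_rot: [-0.054, 2.554, 0.004]
force: [-0.3, -0.7, 0.0]
width: 0.004
```

Request:
move_arm:
  series:
    - [-0.3,0.2,-0.8,0.3,-0.3,0.2]
    - [-0.3,0.2,-0.8,0.3,-0.3,0.2]
    - [-0.3,0.2,-0.8,0.3,-0.3,0.2]
    - [-0.3,0.2,-0.8,0.3,-0.3,0.2]
    - [-0.3,0.2,-0.8,0.3,-0.3,0.2]
    - [-0.3,0.2,-0.8,0.3,-0.3,0.2]

```text
clock: 17.85
position: [0.475, -0.0621, 0.1059]
ee_rot: [-0.067, 2.522, 0.053]
force: [0.3, -0.3, -0.3]
width: 0.009
```

```bash
cat > p12.py <<'E'
from p11 import *
best=None
def tr(x2,z2,t2,x3,z3,t0,y3,pr=False):
    y,z=arc(1.81,.18)
    L=[("tilt",(np.array([x2,-.06,z2]),o(t2)),7),("raise",(np.array([x3,y3,z3]),o(t0)),8),("side",bt(y-.05,z,t=t0,dx=-.07),8),("pre",bt(y-.03,z,t=t0),6)]
    for th in ths:L.append(("th%.2f"%th,bt(*arc(th,.18),t=.6+(t0-.6)*min(th/1.6,1)),6))
    x=q;E=[]
    for nm,tg,n in L:
        x,r=go(x,tg,n);PP,QQ=fk(x,V);e=1000*np.linalg.norm(PP-tg[0])+np.degrees(Ro.from_matrix(QQ.T@tg[1]).magnitude());E.append(e)
        if pr:print("R",nm,n,r.round(2).tolist(),x.round(2),PP.round(3),"e%.1f"%e)
    return max(E)
for k in range(40):
    rng=np.random.default_rng(k)
    a=(rng.uniform(.49,.53),rng.uniform(.14,.2),rng.uniform(.75,1.),rng.uniform(.48,.53),rng.uniform(.25,.33),rng.uniform(1.,1.25),rng.uniform(-.1,-.05))
    m=tr(*a)
    if best is None or m<best[0]:best=(m,a)
print("R",best[0],np.round(best[1],3));tr(*best[1],pr=True)
E
timeout 500 python3 p12.py | grep "NOW\|^R"
```

```text
NOW [ 1.03  0.57 -1.18  2.51  2.15  0.5  -0.35] [ 0.474 -0.062  0.106]
R 13.812886661358736 [ 0.523  0.162  0.926  0.523  0.301  1.137 -0.062]
R tilt 7 [0.7, 0.03, 0.8, -0.06, -2.52, -0.23] [ 1.04  0.67 -1.27  2.57  2.52  0.86 -0.66] [ 0.534 -0.065  0.167] e13.8
R raise 8 [-0.13, 0.04, 1.68, 0.03, -1.43, 0.11] [ 1.32  0.22 -1.27  2.56  3.1   0.62 -1.32] [ 0.528 -0.071  0.302] e11.2
R side 8 [-0.27, -2.68, -0.53, -0.0, 0.02, 0.13] [ 1.81  0.68 -1.27  2.34  3.76  0.32 -1.3 ] [ 0.504 -0.287  0.258] e3.9
R pre 6 [1.18, 0.41, 0.04, -0.01, -0.03, 0.04] [ 1.53  0.61 -1.12  2.29  3.59  0.41 -1.27] [ 0.575 -0.263  0.26 ] e0.0
R th1.50 6 [-0.05, 1.42, 0.12, -0.01, 0.32, 0.0] [ 1.34  0.45 -1.08  2.4   3.37  0.5  -1.27] [ 0.572 -0.177  0.267] e0.0
R th1.20 6 [-0.02, 0.88, -0.14, -0.03, 0.96, -0.0] [ 1.16  0.33 -1.02  2.4   3.18  0.41 -1.27] [ 0.571 -0.124  0.259] e0.0
R th0.90 6 [-0.01, 0.8, -0.4, -0.03, 0.96, -0.0] [ 0.88  0.27 -0.87  2.4   2.92  0.35 -1.16] [ 0.571 -0.077  0.235] e0.0
R th0.60 6 [-0.0, 0.64, -0.62, -0.03, 0.96, -0.0] [ 0.57  0.27 -0.67  2.4   2.63  0.32 -1.  ] [ 0.571 -0.039  0.197] e0.0
R th0.30 6 [0.01, 0.42, -0.78, -0.03, 0.96, -0.0] [ 0.35  0.34 -0.52  2.38  2.43  0.32 -0.87] [ 0.571 -0.013  0.151] e0.0
R th0.00 6 [0.02, 0.17, -0.87, -0.03, 0.96, 0.0] [ 0.23  0.43 -0.42  2.35  2.33  0.3  -0.79] [ 0.572 -0.003  0.098] e0.0
```

Request:
move_arm:
  series:
    - [0.7,0,0.8,0,-2.5,-0.2]
    - [0.7,0,0.8,0,-2.5,-0.2]
    - [0.7,0,0.8,0,-2.5,-0.2]
    - [0.7,0,0.8,0,-2.5,-0.2]
    - [0.7,0,0.8,0,-2.5,-0.2]
    - [0.7,0,0.8,0,-2.5,-0.2]
    - [0.7,0,0.8,0,-2.5,-0.2]

```text
clock: 18.55
position: [0.5283, -0.0639, 0.1638]
ee_rot: [-0.04, 2.221, 0.032]
force: [0.2, 0.3, 0.3]
width: 0.002
```

Request:
move_arm:
  series:
    - [-0.1,0,1.7,0,-1.4,0.1]
    - [-0.1,0,1.7,0,-1.4,0.1]
    - [-0.1,0,1.7,0,-1.4,0.1]
    - [-0.1,0,1.7,0,-1.4,0.1]
    - [-0.1,0,1.7,0,-1.4,0.1]
    - [-0.1,0,1.7,0,-1.4,0.1]
    - [-0.1,0,1.7,0,-1.4,0.1]
    - [-0.1,0,1.7,0,-1.4,0.1]

```text
clock: 19.35
position: [0.5209, -0.0631, 0.3001]
ee_rot: [-0.058, 2.029, 0.036]
force: [0.2, -1.1, 0.8]
width: 0.006
```

```bash
cat > p13.py <<'E'
from p11 import *
def tr(t0,r,yaw,pr=False,n=16):
    y,z=arc(1.81,r)
    L=[("side",bt(y-.05,z,t=t0,dx=-.07,yaw=yaw),n),("pre",bt(y-.03,z,t=t0,yaw=yaw),8)]
    for th in ths:
        k=min(th/1.6,1);L.append(("th%.2f"%th,bt(*arc(th,r),t=.6+(t0-.6)*k,yaw=.035+(yaw-.035)*k),6))
    x=q;E=[]
    for nm,tg,n in L:
        x,rr=go(x,tg,n);PP,QQ=fk(x,V);e=1000*np.linalg.norm(PP-tg[0])+np.degrees(Ro.from_matrix(QQ.T@tg[1]).magnitude());E.append(e)
        if pr:print("R",nm,n,rr.round(2).tolist(),x.round(2),PP.round(3),"e%.1f"%e)
    return max(E)
g=[(tr(t0,.18,yaw),t0,yaw) for t0 in(1.,1.1,1.2) for yaw in(.035,-.1,.15)]
m=min(g);print("R",m);tr(m[1],.18,m[2],True)
E
timeout 500 python3 p13.py | grep "NOW\|^R"
```

```text
NOW [ 1.37  0.18 -1.27  2.55  3.27  0.56 -1.45] [ 0.52  -0.063  0.3  ]
R (np.float64(3.4173519947732953e-09), 1.2, -0.1)
R side 16 [-0.09, -1.37, -0.25, -0.0, -0.31, -0.56] [ 1.6   0.54 -1.04  2.46  3.58  0.65 -1.29] [ 0.505 -0.283  0.259] e0.0
R pre 8 [0.87, 0.28, -0.0, -0.0, -0.0, -0.0] [ 1.34  0.54 -0.96  2.4   3.36  0.69 -1.2 ] [ 0.575 -0.26   0.259] e0.0
R th1.50 6 [-0.05, 1.42, 0.12, 0.03, 0.36, 0.08] [ 1.15  0.42 -0.97  2.49  3.11  0.74 -1.18] [ 0.572 -0.175  0.266] e0.0
R th1.20 6 [-0.02, 0.87, -0.14, 0.08, 1.07, 0.24] [ 1.02  0.32 -0.96  2.47  2.93  0.58 -1.16] [ 0.571 -0.123  0.258] e0.0
R th0.90 6 [-0.01, 0.79, -0.4, 0.06, 1.07, 0.24] [ 0.82  0.28 -0.89  2.44  2.7   0.48 -1.05] [ 0.57  -0.076  0.234] e0.0
R th0.60 6 [0.0, 0.63, -0.62, 0.03, 1.07, 0.24] [ 0.61  0.3  -0.77  2.41  2.47  0.42 -0.89] [ 0.57  -0.038  0.197] e0.0
R th0.30 6 [0.01, 0.42, -0.78, 0.0, 1.07, 0.24] [ 0.44  0.37 -0.66  2.38  2.3   0.39 -0.76] [ 0.571 -0.013  0.15 ] e0.0
R th0.00 6 [0.02, 0.16, -0.87, -0.02, 1.07, 0.24] [ 0.33  0.45 -0.56  2.34  2.2   0.34 -0.64] [ 0.572 -0.003  0.098] e0.0
```

Request:
move_arm:
  series:
    - [-0.1,-1.4,-0.25,0,-0.3,-0.55]
    - [-0.1,-1.4,-0.25,0,-0.3,-0.55]
    - [-0.1,-1.4,-0.25,0,-0.3,-0.55]
    - [-0.1,-1.4,-0.25,0,-0.3,-0.55]
    - [-0.1,-1.4,-0.25,0,-0.3,-0.55]
    - [-0.1,-1.4,-0.25,0,-0.3,-0.55]
    - [-0.1,-1.4,-0.25,0,-0.3,-0.55]
    - [-0.1,-1.4,-0.25,0,-0.3,-0.55]

```text
clock: 20.15
position: [0.5133, -0.1788, 0.2797]
ee_rot: [0.024, 1.986, -0.016]
force: [-0.1, 0.0, 0.2]
width: 0.002
```

Request:
move_arm:
  series:
    - [-0.1,-1.4,-0.25,0,-0.3,-0.55]
    - [-0.1,-1.4,-0.25,0,-0.3,-0.55]
    - [-0.1,-1.4,-0.25,0,-0.3,-0.55]
    - [-0.1,-1.4,-0.25,0,-0.3,-0.55]
    - [-0.1,-1.4,-0.25,0,-0.3,-0.55]
    - [-0.1,-1.4,-0.25,0,-0.3,-0.55]
    - [-0.1,-1.4,-0.25,0,-0.3,-0.55]
    - [-0.1,-1.4,-0.25,0,-0.3,-0.55]

```text
clock: 20.95
position: [0.5053, -0.2907, 0.2598]
ee_rot: [0.1, 1.942, -0.065]
force: [1.3, 0.5, 0.2]
width: 0.002
```

```bash
cat > p14.py <<'E'
from p11 import *
st=monitor.observe();print("NOW",st["force"].round(1))
def tr(t0=1.2,r=.18,yaw=-.1):
    y,z=arc(1.81,r);L=[("pre",bt(y-.025,z,t=t0,yaw=yaw,dx=.006),8)]
    for th in ths:
        k=min(th/1.6,1);L.append(("th%.2f"%th,bt(*arc(th,r),t=.6+(t0-.6)*k,yaw=.035+(yaw-.035)*k,dx=.006*k),6))
    x=q
    for nm,tg,n in L:
        x,rr=go(x,tg,n);PP,QQ=fk(x,V);e=1000*np.linalg.norm(PP-tg[0])
        print("R",nm,n,rr.round(2).tolist(),x.round(2),PP.round(3),"e%.1f"%e)
if __name__=="__main__":
    tr()
    a=cv2.resize(np.ascontiguousarray(imaging.get_image("side")["color"][30:210,230:430,::-1]),None,fx=3,fy=3,interpolation=cv2.INTER_CUBIC);cv2.imwrite("pics/p4.png",a)
E
timeout 500 python3 p14.py | grep "NOW\|^R"
```

```text
NOW [ 1.62  0.55 -1.05  2.45  3.61  0.63 -1.3 ] [ 0.505 -0.291  0.259]
NOW [1.3 0.5 0.2]
R pre 8 [0.95, 0.45, -0.0, -0.02, -0.02, 0.01] [ 1.32  0.54 -0.96  2.4   3.33  0.69 -1.19] [ 0.581 -0.255  0.259] e0.0
R th1.50 6 [-0.05, 1.33, 0.12, 0.03, 0.36, 0.08] [ 1.13  0.42 -0.97  2.48  3.1   0.73 -1.17] [ 0.578 -0.175  0.266] e0.0
R th1.20 6 [-0.03, 0.87, -0.14, 0.08, 1.07, 0.24] [ 1.01  0.32 -0.96  2.46  2.92  0.58 -1.15] [ 0.575 -0.123  0.258] e0.0
R th0.90 6 [-0.03, 0.79, -0.4, 0.06, 1.07, 0.24] [ 0.81  0.28 -0.88  2.43  2.69  0.48 -1.04] [ 0.574 -0.075  0.234] e0.0
R th0.60 6 [-0.02, 0.63, -0.62, 0.03, 1.07, 0.24] [ 0.6   0.3  -0.77  2.41  2.47  0.42 -0.89] [ 0.573 -0.038  0.197] e0.0
R th0.30 6 [-0.01, 0.41, -0.78, 0.0, 1.07, 0.24] [ 0.44  0.37 -0.66  2.38  2.3   0.39 -0.76] [ 0.572 -0.013  0.15 ] e0.0
R th0.00 6 [0.0, 0.16, -0.87, -0.02, 1.07, 0.24] [ 0.33  0.45 -0.56  2.34  2.2   0.34 -0.64] [ 0.572 -0.003  0.098] e0.0
```

View pics/p4.png

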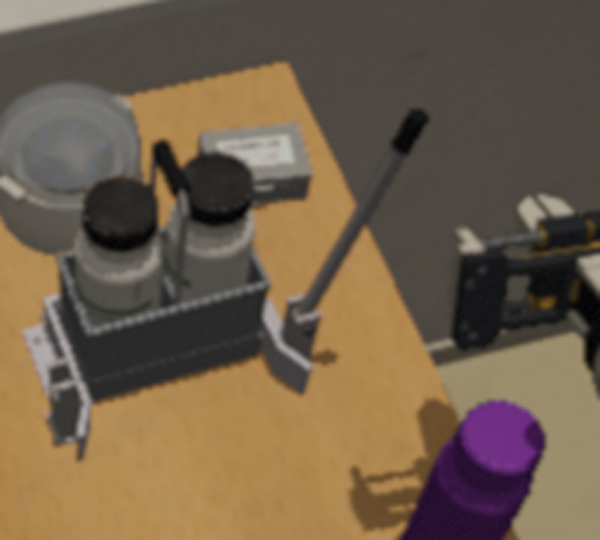

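```bash
python3 - <<'E' | grep "^K"
from bar import *
s=cam("side")
piv=W(bb,[[-.058,-.108,.07]]);print("K piv",proj(s,piv).round(1),"seen 330.3 131.3")
for th in(1.75,1.8,1.85,1.9):print("K",th,proj(s,W(bb,[[-.058,-.108+.236*np.cos(th),.07+.236*np.sin(th)]])).round(1),"seen 369 69")
P=[[-.041,.079,.112],[-.041,-.079,.112]];print("K rim",proj(s,W(bb,P)).round(1),"seen",(np.array([(92,330),(267,287)])/3+[230,30]-.3).round(1))
E
```

```text
K piv [[330.4 136. ]] seen 330.3 131.3
K 1.75 [[362.9  69.3]] seen 369 69
K 1.8 [[367.6  68.8]] seen 369 69
K 1.85 [[372.2  68.6]] seen 369 69
K 1.9 [[376.6  68.5]] seen 369 69
K rim [[259.2 140.4]
```

Request:
move_arm:
  series:
    - [0.95,0.4,0,0,0,0]
    - [0.95,0.4,0,0,0,0]
    - [0.95,0.4,0,0,0,0]
    - [0.95,0.4,0,0,0,0]
    - [0.95,0.4,0,0,0,0]
    - [0.95,0.4,0,0,0,0]
    - [0.95,0.4,0,0,0,0]
    - [0.95,0.4,0,0,0,0]

```text
clock: 21.85
position: [0.5818, -0.2567, 0.2602]
ee_rot: [0.098, 1.943, -0.064]
force: [-0.5, -0.5, -0.4]
width: 0.006
```

Request:
move_arm:
  series:
    - [-0.05,1.3,0.1,0,0.4,0.1]
    - [-0.05,1.3,0.1,0,0.4,0.1]
    - [-0.05,1.3,0.1,0,0.4,0.1]

```text
clock: 22.15
position: [0.5801, -0.2183, 0.2635]
ee_rot: [0.094, 1.963, -0.063]
force: [-0.7, -1.8, 1.3]
width: 0.007
```

Request:
move_arm:
  series:
    - [-0.05,1.3,0.1,0,0.4,0.1]
    - [-0.05,1.3,0.1,0,0.4,0.1]
    - [-0.05,1.3,0.1,0,0.4,0.1]

```text
clock: 22.45
position: [0.5783, -0.1791, 0.2663]
ee_rot: [0.088, 1.985, -0.06]
force: [-0.9, -2.6, -0.8]
width: 0.003
```

```bash
cat > p15.py <<'E'
from bar import *
import sys
t_=[float(a) for a in sys.argv[1:]]
st=monitor.observe();R=Ro.from_rotvec(st["ee_rot"]).as_matrix();tip=st["position"]+.019*R[:,2]
u=inbay(np.r_[tip[:2],0],bb);t=np.arccos(-R[2,2]);print("NOW force",st["force"].round(1),"tip bay",u[:2].round(4),tip[2].round(4),"t",t.round(3),"corner y,z",(u[1]+.019).round(4),(tip[2]-.0095*np.sin(t)).round(4))
x=q
for th in t_:
    k=min(th/1.6,1);tg=bt(*arc(th,.18),t=.6+.6*k,yaw=.035-.135*k,dx=.006*k);x,rr=go(x,tg,6);PP,_=fk(x,V)
    print("R",th,rr.round(2).tolist(),x.round(2),PP.round(3),"e%.1f"%(1000*np.linalg.norm(PP-tg[0])))
E
python3 p15.py 1.2 .9 .6 .3 0 | grep "NOW f\|^R"
```

```text
NOW force [-0.9 -2.6 -0.8] tip bay [-0.0518 -0.1254] 0.2587 t 1.155 corner y,z -0.1064 0.25
R 1.2 [-0.04, 0.95, -0.13, 0.1, 1.0, 0.23] [ 1.    0.32 -0.96  2.46  2.92  0.58 -1.15] [ 0.575 -0.123  0.258] e0.0
R 0.9 [-0.03, 0.79, -0.4, 0.06, 1.07, 0.24] [ 0.81  0.28 -0.88  2.43  2.69  0.48 -1.04] [ 0.574 -0.075  0.234] e0.0
R 0.6 [-0.02, 0.63, -0.62, 0.03, 1.07, 0.24] [ 0.6   0.3  -0.77  2.41  2.47  0.42 -0.89] [ 0.573 -0.038  0.197] e0.0
R 0.3 [-0.01, 0.41, -0.78, 0.0, 1.07, 0.24] [ 0.44  0.37 -0.66  2.38  2.3   0.39 -0.76] [ 0.572 -0.013  0.15 ] e0.0
R 0.0 [0.0, 0.16, -0.87, -0.02, 1.07, 0.24] [ 0.33  0.45 -0.55  2.34  2.2   0.34 -0.65] [ 0.572 -0.003  0.098] e0.0
```

Request:
move_arm:
  series:
    - [-0.04,0.95,-0.13,0.1,1.0,0.2]
    - [-0.04,0.95,-0.13,0.1,1.0,0.2]
    - [-0.04,0.95,-0.13,0.1,1.0,0.2]
    - [-0.04,0.95,-0.13,0.1,1.0,0.2]
    - [-0.04,0.95,-0.13,0.1,1.0,0.2]
    - [-0.04,0.95,-0.13,0.1,1.0,0.2]

```text
clock: 23.05
position: [0.5756, -0.1221, 0.2581]
ee_rot: [0.072, 2.091, -0.041]
force: [-0.7, -2.2, -0.8]
width: 0.005
```

Request:
move_arm:
  series:
    - [-0.03,0.8,-0.4,0.1,1.1,0.2]
    - [-0.03,0.8,-0.4,0.1,1.1,0.2]
    - [-0.03,0.8,-0.4,0.1,1.1,0.2]
    - [-0.03,0.8,-0.4,0.1,1.1,0.2]
    - [-0.03,0.8,-0.4,0.1,1.1,0.2]
    - [-0.03,0.8,-0.4,0.1,1.1,0.2]

```text
clock: 23.65
position: [0.5739, -0.0742, 0.2342]
ee_rot: [0.055, 2.207, -0.023]
force: [0.0, -1.7, -0.6]
width: 0.001
```

```bash
python3 p15.py .6 .3 0 | grep "NOW f\|^R"
python3 - <<'E'
from h import *
a=cv2.resize(np.ascontiguousarray(imaging.get_image("side")["color"][50:200,220:400,::-1]),None,fx=3,fy=3,interpolation=cv2.INTER_CUBIC);cv2.imwrite("pics/p5.png",a)
E
```

```text
NOW force [ 0.  -1.7 -0.6] tip bay [-0.0545 -0.0194] 0.2229 t 0.934 corner y,z -0.0004 0.2153
R 0.6 [-0.01, 0.61, -0.61, -0.0, 1.04, 0.31] [ 0.6   0.3  -0.77  2.41  2.47  0.42 -0.89] [ 0.573 -0.038  0.197] e0.0
R 0.3 [-0.01, 0.41, -0.78, 0.0, 1.07, 0.24] [ 0.44  0.37 -0.66  2.38  2.3   0.39 -0.76] [ 0.572 -0.013  0.15 ] e0.0
R 0.0 [0.0, 0.16, -0.87, -0.02, 1.07, 0.24] [ 0.33  0.45 -0.56  2.34  2.2   0.34 -0.65] [ 0.572 -0.003  0.098] e0.0
```

View pics/p5.png

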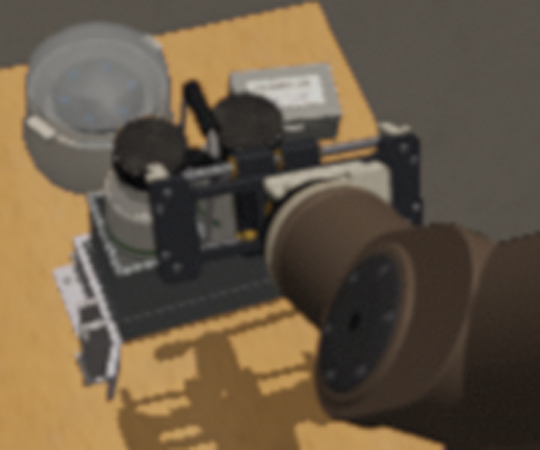

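Request:
move_arm:
  series:
    - [0,0.6,-0.6,0,1.0,0.3]
    - [0,0.6,-0.6,0,1.0,0.3]
    - [0,0.6,-0.6,0,1.0,0.3]
    - [0,0.6,-0.6,0,1.0,0.3]
    - [0,0.6,-0.6,0,1.0,0.3]
    - [0,0.6,-0.6,0,1.0,0.3]

```text
clock: 24.3
position: [0.5743, -0.0382, 0.1985]
ee_rot: [0.019, 2.311, -0.008]
force: [0.6, -1.2, -0.3]
width: 0.007
```

Request:
move_arm:
  series:
    - [0,0.4,-0.8,0,1.1,0.2]
    - [0,0.4,-0.8,0,1.1,0.2]
    - [0,0.4,-0.8,0,1.1,0.2]
    - [0,0.4,-0.8,0,1.1,0.2]
    - [0,0.4,-0.8,0,1.1,0.2]
    - [0,0.4,-0.8,0,1.1,0.2]

```text
clock: 24.9
position: [0.5741, -0.0144, 0.1494]
ee_rot: [-0.005, 2.429, 0.002]
force: [-0.8, -1.0, 1.2]
width: 0.006
```

```bash
python3 p15.py 0 | grep "NOW f\|^R"
```

```text
NOW force [-0.8 -1.   1.2] tip bay [-0.0551  0.0412] 0.135 t 0.713 corner y,z 0.0602 0.1288
R 0.0 [-0.02, 0.2, -0.85, -0.02, 1.08, 0.3] [ 0.33  0.45 -0.56  2.34  2.2   0.34 -0.64] [ 0.572 -0.003  0.098] e0.0
```

Request:
move_arm:
  series:
    - [-0.03,0.2,-0.85,0,1.0,0.3]
    - [-0.03,0.2,-0.85,0,1.0,0.3]
    - [-0.03,0.2,-0.85,0,1.0,0.3]
    - [-0.03,0.2,-0.85,0,1.0,0.3]
    - [-0.03,0.2,-0.8,0,1.0,0.3]

```text
clock: 25.4
position: [0.5726, -0.0047, 0.1074]
ee_rot: [-0.037, 2.516, 0.014]
force: [-0.1, -1.3, 1.0]
width: 0.004
```

Request:
move_arm:
  series:
    - [0,0.05,-0.4,0,0,0]

```text
clock: 25.5
position: [0.5727, -0.0041, 0.1035]
ee_rot: [-0.037, 2.515, 0.014]
force: [-1.8, -0.8, 1.1]
width: 0.006
```

Request:
move_arm:
  series:
    - [0,0,-0.3,0,0,0]

```text
clock: 25.6
position: [0.5725, -0.004, 0.1007]
ee_rot: [-0.037, 2.514, 0.014]
force: [-0.8, -1.0, 1.7]
width: 0.003
```

Request:
move_arm:
  series:
    - [0,0,-0.3,0,0,0]

```text
clock: 25.7
position: [0.5725, -0.0039, 0.098]
ee_rot: [-0.038, 2.514, 0.015]
force: [-0.7, -0.6, 1.0]
width: 0.005
```

Expected end at z≈0.098; pressing on gently to the end stop.

Request:
move_arm:
  series:
    - [0,0,-0.2,0,0,0]

```text
clock: 25.8
position: [0.5725, -0.0038, 0.096]
ee_rot: [-0.038, 2.514, 0.015]
force: [-0.7, 0.6, 0.9]
width: 0.003
```

Request:
move_arm:
  series:
    - [0,0,-0.2,0,0,0]

```text
clock: 25.9
position: [0.573, -0.0038, 0.0947]
ee_rot: [-0.038, 2.513, 0.014]
force: [-9.4, 0.3, 18.7]
width: 0.004
```

Request:
move_arm:
  series:
    - [0,0,-0.2,0,0,0]

```text
clock: 26.0
position: [0.5735, -0.0036, 0.0939]
ee_rot: [-0.039, 2.51, 0.013]
force: [-21.3, -0.8, 41.2]
width: 0.006
```

Request:
move_arm:
  series:
    - [0,0,0.6,0,0,0]
    - [-0.3,0,1.5,0,0,0]
    - [-1,0,2,0,0,0]
    - [-2,-0.3,2,0,0,0]
    - [-2.5,-0.3,1,0,0,0]
    - [-2,-0.3,1,0,0,0]
    - [-2,-0.3,0,0,0,0]

```text
clock: 26.7
position: [0.4743, -0.016, 0.1745]
ee_rot: [-0.038, 2.512, 0.013]
force: [0.1, 0.4, -0.2]
width: 0.0
```

```bash
python3 - <<'E'
from h import *
s=monitor.observe();print(s["force"].round(1),s["joints"].round(2),s["position"].round(3))
crop(cam("side"),"pics/p6a.png",225,60,130,140,3.05);crop(cam("top"),"pics/p6b.png",225,65,130,140,3.05)
cv2.imwrite("pics/p6.png",np.hstack([cv2.imread("pics/p6a.png"),cv2.imread("pics/p6b.png")]))
E
```

```text
[ 0.1  0.4 -0.2] [ 0.45  0.13 -0.59  2.49  2.18  0.15 -0.66] [ 0.474 -0.016  0.175]
```

View pics/p6.png

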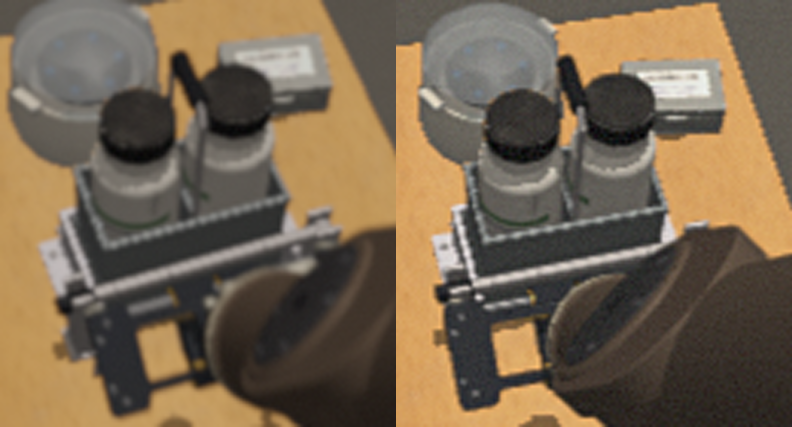

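Request:
move_arm:
  series:
    - [-1,0,1,0,0,0]
    - [-1,0,1,0,0,0]
    - [0,0,0,0,0,0]
    - [0,0,0,0,0,0]

```text
clock: 27.2
position: [0.4612, -0.0178, 0.1863]
ee_rot: [-0.033, 2.514, 0.013]
force: [0.2, 1.0, -0.9]
width: 0.005
```

```bash
python3 - <<'E' | grep "^K"
from bar import *
s=cam("side")
for th in(0,.05,.1,.15):
    p=W(bb,[[-.058,-.108+.236*np.cos(th),.07+.236*np.sin(th)],[-.058,-.108,.07]]);print("K",th,((proj(s,p)-[225,60]+.4)*3.05).round(0).tolist())
st=monitor.observe();print("K",st["force"].round(1),st["dq"].round(3),st["position"].round(3))
E
```

```text
K 0 [[55.0, 307.0], [323.0, 233.0]]
K 0.05 [[55.0, 299.0], [323.0, 233.0]]
K 0.1 [[56.0, 291.0], [323.0, 233.0]]
K 0.15 [[57.0, 283.0], [323.0, 233.0]]
K [-0.6  0.1 -0.6] [-0.036  0.     0.016  0.002 -0.004 -0.003  0.01 ] [ 0.461 -0.017  0.186]
```

```bash
python3 -c "
from cell import workorder;print(workorder.sign_off())"
```

```text
the job is handed in; nothing more can be done
None
```

The crate is home against the back stop and the retaining bar is pressed down across its front. The hand is clear, and I handed the job in at about 27 s of the 72 s allowed.

- **Crate:** I pushed it with both fingertips on the low band, about 30 mm above the bench. The force was mostly about 8 N and climbed steeply at the stop, where I eased off at 47 N. It stopped about 4 mm further in than my first estimate of the bay, so I shifted that estimate by 3 mm.
- **Bar:** I swept it over from about 1.81 rad with the closed fingers at about 2 N. Pressing it down ended on a firm stop at 41 N, about 3.5 mm lower than I had calculated.
- **Last checks:** The final picture shows the bar across the crate with its grip in the keeper and both bottles standing. By eye, the bar's end matches an angle of 0 to within about 0.05 rad. The last force reading was below 1 N with nothing touched.
- **What did not go to plan:** The arm could not reach behind the crate at the hand tilt I first wanted, so it took several extra moves above the bench. When the push began there was a brief force of 23 N back and 19 N up, which I corrected at once. On the way to the bar, one move stopped lower than commanded, without contact.
- **Not checked:** I did not separately measure the beaker, vial and tall brown bottle, or the purple look-alike, after the job. I sent no moves near the first three. The hand passed close to the purple bottle without any contact force showing.

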